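# Switch off the hotplate and hang the kettle on its hook

## Robot

A 6-joint arm with a two-finger parallel gripper is mounted at the origin on the work surface. World frame = base frame: x ahead of the robot, y to its left, z up, the work surface at z = 0. Lengths are in m, angles in rad, forces in N, time in s.
With the tool pointing down it reaches from about 0.35 to 0.95 m from the base axis. Payload 17.4 kg.
Tool frame: the origin (TCP) lies on the centre line of the jaws, within the pads' length; the fingertips stand 22 mm ahead of it and the grasp point (between the pads) lies 3 mm ahead of it; z points along the fingers, y is the line along which they close (so a half turn about z gives the same grasp; the last joint's range is limited). The gripper opens to 93 mm and grips with 3 to 60 N. Pads are 15 mm wide; open, the fingers measure 128 mm over their backs; the gripper's body (75 mm by 188 mm) begins 65 mm behind the grasp point.
Start: joints at [-1.311, 0.116, 1.442, -0, 1.584, -0.038], TCP at [0.198, -0.645, 0.212] pointing down, gripper open.
Joint ranges: [-2.83, 2.83], [-0.83, 2.19], [0.07, 2.5], [-1.14, 4.28], [0.01, 3], [-2.97, 2.97]. Speed limits (rad/s): [1.89, 1.89, 2.22, 3.14, 3.14, 3.14].

## Interface

Orientations are given as a unit quaternion [x, y, z, w].
In Python, from cell import * gives the robot as it stands.
- The arm moves only by the tool step_arm, never from a script. Its argument "series" is a list of rows, each an object with "delta_pos": the shift along the tool's x, y, z scaled (see below), a list of three; "twist": the turn about the tool's z scaled (see below); "jaw": the opening, from 0 (shut) to 1 (fully open). A call has 1 to 8 rows; each row shifts and turns the commanded pose from where the row before left it, along the tool's axes as they then stand; what a row does not reach is not made up. The controller multiplies each number of a shift by 40 cm and each number of a turn by pi/2 rad. A row lasts 1/12 s, in which the tool goes at most 41.7 mm and 7.16 degrees, less where a joint would pass 70% of its speed; a pose out of reach is approached as far as the arm can. A call with a number of a shift or a turn outside -1 to 1 is refused whole. A call with a gripper value outside its range is refused whole. The fingers move at their own pace and stop on an object; "squeeze" is the grip in N (left out, the last holds). Time passes only in rows, so rows that do not move let the fingers close. It gives the time, the measured TCP pose, the force, the opening and the grip force at its end, in the units of the state.
- sense(): the state, without advancing time (a new reading comes with each control period).
- camera(name): name is "scene" or "top" or "wrist"; returns the picture (480x640x3 uint8, red, green, blue); there is no depth.
- camera_info(name): a dict with "fov_y" (degrees; the focal length in pixels is half the picture's height over the tangent of half this angle, whatever the lens; pixels are square), "cx", "cy" (the principal point, pixels), "origin" and "rotation" of the camera in the world. Camera axes: x right, y up, looking along -z (the intrinsics and any distortion apply to the point x, -y, -z); pixel columns grow to the right and rows downward; lengths in m; the calibration is good to about 2 mm. A picture is of the moment at which its call begins: read the wrist's pose just before it. camera_info takes no time and is no camera call; for the wrist camera it gives the pose at the moment of the call.
- finish_job(): hands the job in; it is judged then, once.
The state is a dict: "time_s": time; "q": joint angles; "joint_velocities": joint speeds; "joint_efforts": joint torques, N m; "tool_pos": TCP position; "tcp_rot": TCP orientation; "wrist_force": force on the tool from outside, world axes, zero at the start; "ft_torque": the same for the moment, N m; "gripper_width": finger opening in m; "grip_force": force on a finger pad.
Only numpy, scipy, OpenCV 4.12 (cv2) and the standard library are available. Lean on these libraries where they do the work, as an engineer would, in place of code of your own. Each camera call takes 0.05 s, during which the arm holds its last target. There are 200 camera calls.

## Task

Bark steaming is done for the day: first turn the hotplate's heat knob all the way back to its zero stop, while the kettle still stands on the plate. Then take the kettle by its handle, keeping it upright, and hang it by the middle of the handle bar in the hook of the wooden stand, so that it hangs there level, free and still. Leave the tea caddy, the jar and the wooden block where they are.

Things in the scene. Friction and masses are not known exactly. Their poses are not given: they have to be found in the camera images.
- hotplate: white hotplate, box 200 (x) x 300 (y) x 55 mm high, fixed to the bench. Origin: centre of its underside, on the bench; it turns about z only. A dark round plate (160 mm across, top 63 mm above the bench) is centred at its y = -65 mm; the heat knob's axis is at its y = +90 mm. A red dot 56 mm from that axis, towards the hotplate's -x, marks zero
- heat_knob (a joint): knob angle, rad: 0 at its zero (off) hard stop, growing clockwise seen from above; turn it counter-clockwise to go back to 0. Black disc 60 mm across with an upright grip bar on it, 57 mm long, 14 thick, 32 high, a white line on its pointer half. At 0 the bar lies along the hotplate's x, white line towards -x, at the red dot. Friction about 0.04 N m
- heat_knob_grip (a point): point on the knob's vertical axis at the height to grip, 37 mm above the hotplate's top and 7 mm below the top of the grip bar. Its axes turn with the knob: x along the grip bar
- kettle: closed steel kettle, 0.45 kg, 124 mm across, 175 high. Origin: centre of its underside, z up. Rigid handle over the lid: uprights at y = +-64 mm carry a level brown wooden bar along y, 12 mm wide, 10 high, 108 long, its centre 170 mm up; lid knob ends 102 mm up, so 63 mm are free under the bar. Spout to +y, reaching y = 102 mm, 93 mm up. It may hang either way round
- kettle_bar (a point): centre of the handle bar, the part that goes into the hook; same axes as the kettle (y along the bar)
- hook_stand: hook stand, fixed. Origin: on the bench below the hook's seat; x from the hook's open end to the post. Foot 200 x 150 x 18 mm, x -50 to 150; wooden post 34 mm square at x = 125, brass cap to 249 mm up. A dark steel strip 16 mm wide, 5 thick runs from it to -x, top 230 mm up, slopes down from x = 30 to 12 to a level seat (24 long, top 210 up) and rises to a tip at x = -24, 238 up
- hook_seat (a point): middle of the top of the hook's seat, 210 mm above the bench; the middle of the handle bar belongs here, lying across the strip (along y), its centre then 5 mm above this point. Same axes as the hook stand
- tea_caddy: bystander: dark brown bark tea caddy, a cylinder 72 mm across, 100 mm high; origin: centre of its underside
- lacquer_jar: bystander: amber jar with a white cap, 64 mm across, 80 mm high; origin: centre of its underside
- press_block: bystander: dark wooden block, 60 x 100 x 45 mm; origin: centre of its underside
Things that resemble listed ones, but are neither listed nor needed, are in the scene too. Leave any turquoise look-alike of the kettle alone. Leave any purple look-alike of the hook_stand alone.

How it is judged:
On the way, in this order (a step that is already met when the one before it is completed fails the run):
1. the heat knob is back at its zero stop (within 0.12 rad) with the kettle still on the plate (value of joint heat_knob below 0.12 rad and horizontal distance between kettle and hotplate below 0.15 m and height (world z) of kettle below 0.08 m), for 0.2 s.
2. the middle of the handle bar lies in the seat of the hook and the hook bears the kettle's weight (x of kettle_bar in the frame of hook_seat between -0.02 and 0.02 m and y of kettle_bar in the frame of hook_seat between -0.025 and 0.025 m and z of kettle_bar in the frame of hook_seat between -0.008 and 0.018 m and contact force between kettle and hook_stand above 1 N), for 0.2 s.
At the end, for the whole second after the job is handed in: Knob within 0.12 rad of zero. Kettle hangs on the hook: bar centre within 20 mm along (x) and 25 mm across (y) of the seat's middle, -8 to +18 mm from its height; the stand bears over 1 N; kettle within 0.25 rad of upright and at rest (0.05 m/s, 0.5 rad/s) (all of step 2 and value of joint heat_knob below 0.12 rad and angle between kettle's own z axis and vertical below 0.25 rad and linear speed of kettle below 0.05 m/s and angular speed of kettle below 0.5 rad/s); the robot touches nothing.
It fails at once if the kettle is tipped more than 0.6 rad from upright (angle between kettle's own z axis and vertical above 0.6 rad).
It fails at once if the tea caddy is moved more than 30 mm (distance of tea_caddy from where it was at the start of the episode above 0.03 m).
It fails at once if the lacquer jar is moved more than 30 mm (distance of lacquer_jar from where it was at the start of the episode above 0.03 m).
It fails at once if the press block is moved more than 30 mm (distance of press_block from where it was at the start of the episode above 0.03 m).
It also fails if it takes over 72 s, if anything falls off the work surface, if the arm or the gripper's body presses on something with over 40 N, if the wrist force passes 120 N, or if a joint passes its speed limit or range.

## Working session

There is one attempt and no reset: what is moved stays moved. The work goes in short steps, Python scripts to look and compute and a tool call to move; the robot and the scene stay as the last step left them, time stands still between calls to the robot, and variables do not carry over. Pictures are saved under pics/ and viewed, at most 10 in all, crops included, and the job is handed in when it is done.

Besides the shell and the picture viewer there is one more tool, called after ">>>" in YAML: its name, and indented under it one key for each argument. step_arm: Moves the arm, as the interface text tells. Its arguments: {"type":"object","properties":{"series":{"type":"array","items":{"type":"object","properties":{"delta_pos":{"type":"array","items":{"type":"number"}},"twist":{"type":"number"},"jaw":{"type":"number"}}}},"squeeze":{"type":"number"}},"required":["series"]}

```bash
mkdir -p pics; ls; python3 - <<'E'
from cell import *
import cv2,json
for n in("scene","top"):
    cv2.imwrite(f"pics/{n}0.png",camera(n)[:,:,::-1])
    print(n,camera_info(n))
print(camera_info("wrist")); print(sense())
E
```

```text
pics
scene {'fov_y': 52.91251716602651, 'cx': 312.744677205196, 'cy': 240.9456557471856, 'origin': array([1.07094011, 0.53901298, 0.85623541]), 'rotation': array([0.17013539, 0.39117181, 0.81983183, 0.38198735])}
top {'fov_y': 44.4747586975224, 'cx': 327.23033008556087, 'cy': 233.4176739794587, 'origin': array([ 0.16058595, -0.0283112 ,  1.65418075]), 'rotation': array([ 0.07603842, -0.06047585, -0.70279362,  0.70472829])}
{'fov_y': 66.92091356494085, 'cx': 317.1463147441754, 'cy': 239.79793088216616, 'origin': array([ 0.26095739, -0.62602612,  0.38373683]), 'rotation': array([-0.09597302,  0.07242429, -0.5900391 ,  0.79837195])}
{'time_s': 0.1, 'q': array([-1.31080007e+00,  1.16388846e-01,  1.44220043e+00,  1.01061357e-05,
        1.58400083e+00, -3.78060555e-02]), 'joint_velocities': array([ 9.09214661e-04, -2.86243463e-03, -4.81196177e-04, -8.40768317e-04,
        4.16621365e-05,  1.62672782e-03]), 'joint_efforts': array([ 6.18937083e-04, -7.22889948e+01, -6.23866010e+01,  7.79621769e-02,
        2.27064814e-02, -9.50156391e-05]), 'tool_pos': array([ 0.19799884, -0.64510326,  0.21181094]), 'tcp_rot': array([ 9.88934558e-01,  1.48351581e-01, -5.02709364e-05, -4.96214667e-04]), 'wrist_force': array([ 0.68451571, -0.1926188 , -0.13007541]), 'ft_torque': array([ 0.0143142 , -0.04746644, -0.04207821]), 'grip_force': 0.0, 'gripper_width': 0.09284209169470871}
```

View pics/scene0.png

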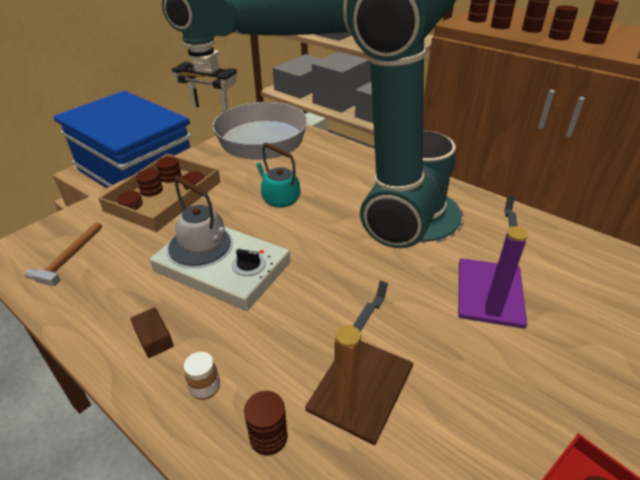

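View pics/top0.png

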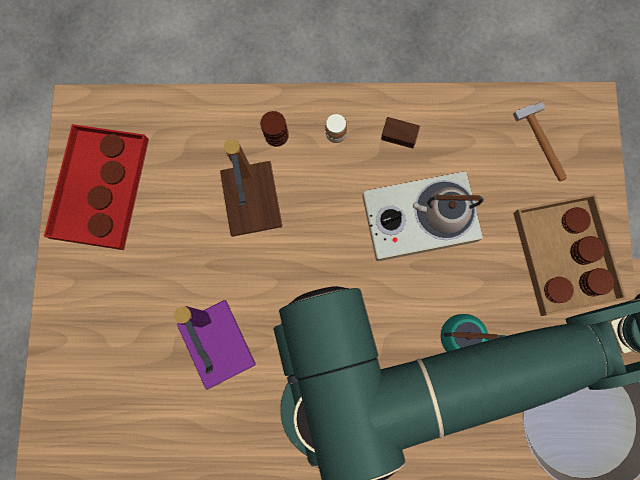

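Scene view: the steel kettle is at (197,235) on the hotplate and the turquoise look-alike at (280,185). The wooden stand is at (355,380) and the purple one at (495,280). In the top view the steel kettle is at (450,207), turquoise at (465,335), wooden stand at (245,190), purple at (210,345), and the knob at (391,220) with its red dot at (395,240). The steel kettle and the wooden stand fit the description by colour and material, so I'll confirm both in one enlarged crop.

```bash
cat > h.py <<'E'
import numpy as np, cv2
from cell import *
from scipy.spatial.transform import Rotation as R
def cam(n,i=None):
    i=i or camera_info(n); f=240/np.tan(np.radians(i["fov_y"])/2)
    return f,i["cx"],i["cy"],np.array(i["origin"]),R.from_quat(i["rotation"]).as_matrix()
def proj(c,P):
    f,cx,cy,o,M=c; p=(np.atleast_2d(P)-o)@M
    return np.c_[cx+f*p[:,0]/-p[:,2],cy-f*p[:,1]/-p[:,2]]
def back(c,uv,z):
    f,cx,cy,o,M=c; uv=np.atleast_2d(uv)
    d=np.c_[(uv[:,0]-cx)/f,-(uv[:,1]-cy)/f,-np.ones(len(uv))]@M.T
    return o+d*((z-o[2])/d[:,2])[:,None]
E
python3 - <<'E'
from h import *
a=cv2.imread("pics/top0.png"); b=cv2.imread("pics/scene0.png")
r=lambda im,x,y,w,h,s:cv2.resize(im[y:y+h,x:x+w],None,fx=s,fy=s,interpolation=cv2.INTER_CUBIC)
# A: top hotplate 360..490,165..265 x4 ->520x400 ; B: top stand 215..285,135..240 x4 ->280x420
out=np.zeros((420,800,3),np.uint8)
out[:400,:520]=r(a,360,165,130,100,4); out[:,520:]=r(a,215,135,70,105,4)
cv2.imwrite("pics/crop1.png",out)
c=cam("top")
print(back(c,[[364,190],[467,172],[482,240],[377,260]],.055))
print("base",proj(c,[0,0,0]))
E
```

```text
[[ 0.59826949 -0.09505355  0.055     ]
 [ 0.65043519 -0.38552497  0.055     ]
 [ 0.45551068 -0.41870594  0.055     ]
 [ 0.39939622 -0.12929896  0.055     ]]
base [[329.70505413 408.65457429]]
```

View pics/crop1.png

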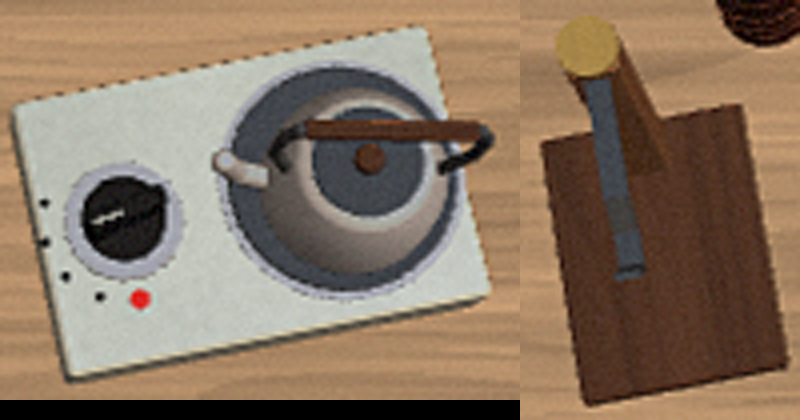

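The crop confirms both: a steel kettle with brown bar (crop (305,130) to (480,130)) and spout to the left, and a brown wooden stand with brass cap (587,45) and strip tip (630,272). The knob's white line (90–122, ~216) points left, about 90° clockwise from the red dot (140,298).

```bash
cat > fit.py <<'E'
from h import *
from scipy.optimize import least_squares
ct,cs=cam("top"),cam("scene")
T=lambda p,L:np.c_[p[0]+np.cos(p[2])*L[:,0]-np.sin(p[2])*L[:,1],p[1]+np.sin(p[2])*L[:,0]+np.cos(p[2])*L[:,1],L[:,2]]
def fit(L,uv,p0,c=ct):
    L=np.array(L,float); s=least_squares(lambda p:(proj(c,T(p,L))-uv).ravel(),p0); return s.x,np.abs(s.fun).max()
A=lambda v:np.array(v)/4.+[360,165]
B=lambda v:(np.array(v)-[520,0])/4.+[215,135]
E
python3 - <<'E'
from fit import *
hp,e=fit([[.1,.15,.055],[.1,-.15,.055],[-.1,-.15,.055],[-.1,.15,.055],[-.056,.09,.055]],A([[15,103],[427,28],[490,295],[68,377],[140,298]]),[.526,-.257,.18])
print("hp",hp,e)
k=T(hp,np.array([[0,.09,.099],[0,-.065,.063]]));print("knob,plate",k)
w=back(ct,A([[90,221],[165,195],[122,212]]),.099);print("knob line",w, "angle ptr",np.arctan2(*(w[0]-w[1])[[1,0]]))
d=w[0]-w[1];a=np.arctan2(d[1],d[0]);print("knob val",((hp[2]+np.pi)-a)%(2*np.pi))
b=back(ct,A([[305,130],[480,130]]),.236);print("bar",b,b.mean(0),np.linalg.norm(b[0]-b[1]),np.arctan2(-(b[0]-b[1])[0],(b[0]-b[1])[1]))
st,e=fit([[150,75,18],[150,-75,18],[-50,-75,18],[-50,75,18],[125,0,249],[-24,0,238]]@np.eye(3)/1000,B([[541,142],[743,104],[788,368],[585,403],[587,45],[630,270]]),[.5,.25,.1])
print("stand",st,e)
# overlay check in scene
im=cv2.imread("pics/scene0.png")
def dot(L,p,col):
    for u in proj(cs,T(p,np.array(L,float))):cv2.circle(im,tuple(int(round(v*8)) for v in u),8,col,-1,shift=3)
dot([[.1,.15,.055],[.1,-.15,.055],[-.1,-.15,.055],[-.1,.15,.055],[-.056,.09,.055],[0,.09,.099]],hp,(0,255,0))
dot([[.15,.075,.018],[.15,-.075,.018],[-.05,-.075,.018],[-.05,.075,.018],[.125,0,.249],[-.024,0,.238],[0,0,.21]],st,(255,0,255))
for q in (b): 
    u=proj(cs,q)[0];cv2.circle(im,tuple(int(round(v*8)) for v in u),8,(255,255,0),-1,shift=3)
r=lambda x,y,w,h,s:cv2.resize(im[y:y+h,x:x+w],None,fx=s,fy=s,interpolation=cv2.INTER_CUBIC)
o=np.zeros((600,800,3),np.uint8);o[:510,:450]=r(150,160,150,170,3);o[:510,450:]=r(303,275,116,170,3);cv2.imwrite("pics/ov.png",o[:510])
E
```

```text
hp [ 0.52719752 -0.2572527   0.18677345] 1.1238753278048534
knob,plate [[ 0.51048547 -0.16881793  0.099     ]
 [ 0.53926733 -0.32112225  0.063     ]]
knob line [[ 0.50151866 -0.14262386  0.099     ]
 [ 0.51955646 -0.19359198  0.099     ]
 [ 0.50775659 -0.16432897  0.099     ]] angle ptr 1.9109445713579192
knob val 1.4174215276714899
bar [[ 0.52929109 -0.26648106  0.236     ]
 [ 0.52920669 -0.37446908  0.236     ]] [ 0.52924889 -0.32047507  0.236     ] 0.10798805351092282 -0.0007816295746392976
stand [0.53653707 0.21989264 0.1927551 ] 1.2911191695714876Traceback (most recent call last):
  File "<stdin>", line 19, in <module>
ValueError: could not broadcast input array from shape (510,348,3) into shape (510,350,3)
```

```bash
python3 - <<'E'
from fit import *
hp=[.5272,-.25725,.18677];st=[.53654,.21989,.19276];kt=[.52925,-.3205,0]
im=cv2.imread("pics/scene0.png");im=cv2.resize(im,None,fx=3,fy=3,interpolation=cv2.INTER_CUBIC)
def dot(L,p,col):
    for u in proj(cs,T(p,np.array(L,float))):cv2.drawMarker(im,tuple(int(round(v*3+1)) for v in u),col,cv2.MARKER_CROSS,11,1)
dot([[.1,.15,.055],[.1,-.15,.055],[-.1,-.15,.055],[-.1,.15,.055],[-.056,.09,.055],[0,.09,.099]],hp,(0,255,0))
dot([[.15,.075,.018],[.15,-.075,.018],[-.05,-.075,.018],[-.05,.075,.018],[.125,0,.249],[-.024,0,.238],[0,0,.21]],st,(255,0,255))
dot([[0,.054,.238],[0,-.054,.238],[0,0,.165]],kt,(255,255,0))
cv2.imwrite("pics/ov.png",np.hstack([im[480:990,450:890],im[825:1335,905:1260]]))
E
```

```text
(no output)
```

View pics/ov.png

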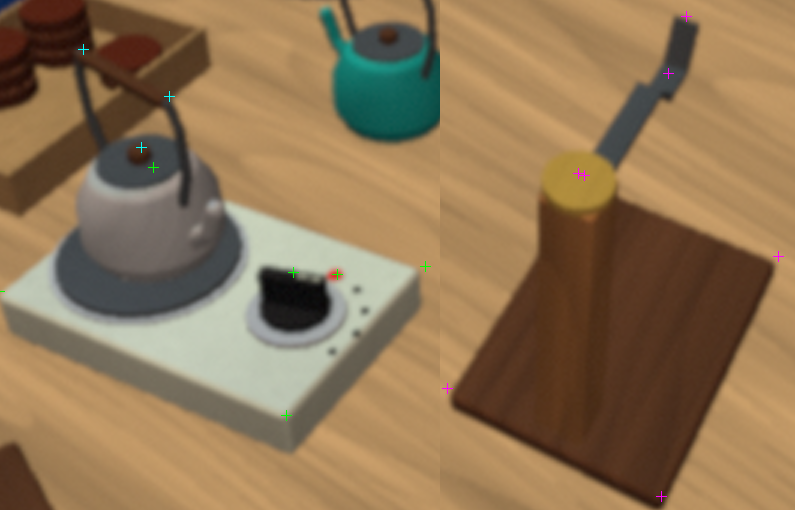

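The overlay is within about 2 px everywhere, with slight lens offset at the edges, and the bar length comes out at 108 mm as it should. So the poses hold to a few mm: knob (0.510,-0.169) at about 1.42 rad, kettle (0.529,-0.320) with bar along y, stand (0.537,0.220) at yaw 0.19. A gripped turn would swing the gripper body into the kettle handle. I'll push the bar's pointer end round with closed fingers instead, with the tool's y along the hotplate's x.

>>> step_arm:
  series:
    - {"delta_pos":[0,0,-0.05],"twist":-0.0775,"jaw":0}
    - {"delta_pos":[0,0,-0.06],"twist":-0.0775,"jaw":0}
    - {"delta_pos":[0,0,-0.06],"twist":-0.0775,"jaw":0}
    - {"delta_pos":[0,0,-0.06],"twist":-0.0775,"jaw":0}
    - {"delta_pos":[0,0,-0.05],"twist":-0.0775,"jaw":0}
    - {"delta_pos":[0,0,0],"twist":-0.0775,"jaw":0}
    - {"delta_pos":[0,0,0],"twist":-0.0775,"jaw":0}
    - {"delta_pos":[0,0,0],"twist":-0.0775,"jaw":0}
  squeeze: 10

```text
time_s: 0.77
tool_pos: [0.1981, -0.6453, 0.3244]
tcp_rot: [0.803, 0.596, 0.0, -0.0]
wrist_force: [-0.0, -0.5, -0.4]
gripper_width: 0.0437
grip_force: 0.0
```

>>> step_arm:
  series:
    - {"delta_pos":[0,0,0],"twist":-0.0775,"jaw":0}
    - {"delta_pos":[0,0,0],"twist":-0.0775,"jaw":0}
    - {"delta_pos":[0,0,0],"twist":-0.0775,"jaw":0}
    - {"delta_pos":[0,0,0],"twist":-0.0775,"jaw":0}
    - {"delta_pos":[0,0,0],"twist":0,"jaw":0}

```text
time_s: 1.18
tool_pos: [0.198, -0.6453, 0.324]
tcp_rot: [0.635, 0.772, 0.0, -0.0]
wrist_force: [-0.5, -0.0, -0.7]
gripper_width: 0.011
grip_force: 0.0
```

```bash
cat > go.py <<'E'
from h import *
HP=np.array([.5272,-.25725,.18677]);KN=np.array([.5105,-.1688])
def psi():
    x=R.from_quat(sense()["tcp_rot"]).as_matrix()[:,0]; return np.arctan2(x[1],x[0])
def to(P,psi_t=None,mx=.09):
    s=sense();M=R.from_quat(s["tcp_rot"]).as_matrix();d=M.T@(np.array(P)-s["tool_pos"])/.4
    n=int(np.ceil(np.linalg.norm(d)/mx)) or 1
    print("to",np.round(P,3),"units",d.round(4),"rows",n,"each",(d/n).round(4), "" if psi_t is None else ("twist",round((psi()-psi_t)/(np.pi/2),4)))
def knob(x,y): # hotplate-axis offset from knob axis
    c,s_=np.cos(HP[2]),np.sin(HP[2]);return KN+[c*x-s_*y,s_*x+c*y]
if __name__=="__main__":
    s=sense();print(s["time_s"],s["tool_pos"],psi(),s["gripper_width"],s["q"])
E
python3 - <<'E'
from go import *
s=sense();print(s["time_s"],s["tool_pos"],psi(),s["gripper_width"])
to([*knob(.042,.018),s["tool_pos"][2]],1.758)
E
```

```text
1.1833 [ 0.19802532 -0.64525941  0.32404338] 1.7649587564115679 0.011029246179727848
to [ 0.548 -0.143  0.324] units [1.0623e+00 1.1017e+00 6.0000e-04] rows 18 each [0.059  0.0612 0.    ] ('twist', np.float64(0.0044))
```

>>> step_arm:
  series:
    - {"delta_pos":[0.03,0.031,0],"twist":0.004,"jaw":0}
    - {"delta_pos":[0.06,0.062,0],"twist":0,"jaw":0}
    - {"delta_pos":[0.06,0.062,0],"twist":0,"jaw":0}
    - {"delta_pos":[0.06,0.062,0],"twist":0,"jaw":0}
    - {"delta_pos":[0.06,0.062,0],"twist":0,"jaw":0}
    - {"delta_pos":[0.06,0.062,0],"twist":0,"jaw":0}
    - {"delta_pos":[0.06,0.062,0],"twist":0,"jaw":0}
    - {"delta_pos":[0.06,0.062,0],"twist":0,"jaw":0}

```text
time_s: 1.85
tool_pos: [0.349, -0.4331, 0.3243]
tcp_rot: [0.642, 0.767, 0.0, -0.0]
wrist_force: [0.3, -0.3, -0.4]
gripper_width: 0.0006
grip_force: 0.0
```

>>> step_arm:
  series:
    - {"delta_pos":[0.06,0.062,0],"twist":0,"jaw":0}
    - {"delta_pos":[0.06,0.062,0],"twist":0,"jaw":0}
    - {"delta_pos":[0.06,0.062,0],"twist":0,"jaw":0}
    - {"delta_pos":[0.06,0.062,0],"twist":0,"jaw":0}
    - {"delta_pos":[0.06,0.062,0],"twist":0,"jaw":0}
    - {"delta_pos":[0.06,0.062,0],"twist":0,"jaw":0}
    - {"delta_pos":[0.06,0.062,0],"twist":0,"jaw":0}
    - {"delta_pos":[0.06,0.062,0],"twist":0,"jaw":0}

```text
time_s: 2.52
tool_pos: [0.5095, -0.2083, 0.3244]
tcp_rot: [0.642, 0.767, 0.0, 0.0]
wrist_force: [0.4, -1.3, 0.8]
gripper_width: 0.0004
grip_force: 0.0
```

>>> step_arm:
  series:
    - {"delta_pos":[0.06,0.062,0],"twist":0,"jaw":0}
    - {"delta_pos":[0.04,0.04,0],"twist":0,"jaw":0}
    - {"delta_pos":[0,0,0],"twist":0,"jaw":0}
    - {"delta_pos":[0,0,0],"twist":0,"jaw":0}

```text
time_s: 2.85
tool_pos: [0.5421, -0.1624, 0.324]
tcp_rot: [0.641, 0.768, -0.0, -0.0]
wrist_force: [0.3, -0.6, 0.6]
gripper_width: 0.0004
grip_force: 0.0
```

```bash
python3 - <<'E'
from go import *
s=sense();print(s["time_s"],s["tool_pos"],psi(),s["gripper_width"],s["q"])
to([*knob(.042,.018),.1],1.758)
c=cam("wrist");im=camera("wrist")[:,:,::-1].copy()
print("red dot expect",proj(c,[*knob(-.056,0),.055]),"knob top",proj(c,[*KN,.099]))
for P in([*knob(-.056,0),.055],[*KN,.099],[.52925,-.3205,.238],[.52925,-.2665,.238],[.52925,-.3745,.238]):
    u=proj(c,P)[0];cv2.drawMarker(im,(int(u[0]),int(u[1])),(255,0,255),cv2.MARKER_CROSS,9,1)
cv2.imwrite("pics/w1.png",im)
E
```

```text
2.85 [ 0.54211626 -0.16237979  0.32401488] 1.7506697643721396 0.00037024422385414257 [-3.36029008e-01 -1.28267163e-01  1.50612627e+00 -1.33043609e-04
  1.76456233e+00 -5.15928126e-01]
to [ 0.548 -0.143  0.1  ] units [0.0439 0.0245 0.56  ] rows 7 each [0.0063 0.0035 0.08  ] ('twist', np.float64(-0.0047))
red dot expect [[245.1402401 207.2514131]] knob top [[288.07263782 212.87723738]]
```

View pics/w1.png

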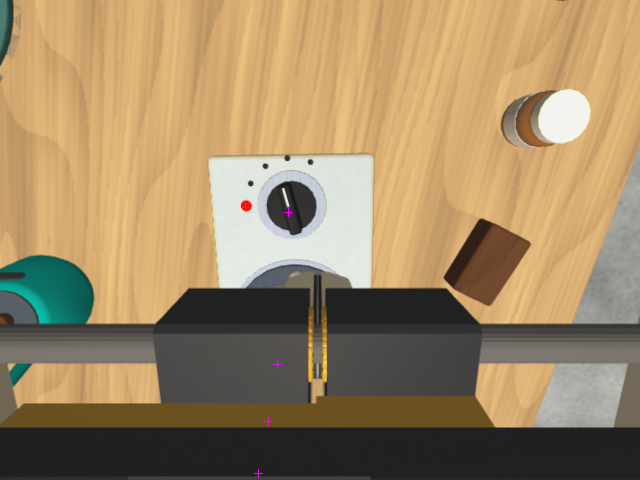

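The wrist view has the red dot at (246,206), within 1 px of prediction, and the knob centred near (291,206) with its white line pointing up in the image. I'll go down beside the pointer end.

>>> step_arm:
  series:
    - {"delta_pos":[0.022,0.012,0.04],"twist":-0.004,"jaw":0}
    - {"delta_pos":[0.022,0.012,0.08],"twist":0,"jaw":0}
    - {"delta_pos":[0,0,0.09],"twist":0,"jaw":0}
    - {"delta_pos":[0,0,0.09],"twist":0,"jaw":0}
    - {"delta_pos":[0,0,0.09],"twist":0,"jaw":0}
    - {"delta_pos":[0,0,0.09],"twist":0,"jaw":0}
    - {"delta_pos":[0,0,0.08],"twist":0,"jaw":0}
    - {"delta_pos":[0,0,0],"twist":0,"jaw":0}

```text
time_s: 3.57
tool_pos: [0.5447, -0.1445, 0.0941]
tcp_rot: [0.639, 0.769, -0.002, -0.004]
wrist_force: [-0.9, -0.1, -1.6]
gripper_width: 0.0007
grip_force: 0.0
```

```bash
python3 - <<'E'
from go import *
s=sense();print(s["tool_pos"],psi());
for p in [(.042,.018),(.0245,.018),(.010,.025),(-.015,.018),(-.02,.0145)]: to([*knob(*p),.1],1.758)
E
```

```text
[ 0.54471105 -0.1444583   0.0940601 ] 1.7553170324107747
to [ 0.548 -0.143  0.1  ] units [ 0.0012  0.0095 -0.0149] rows 1 each [ 0.0012  0.0095 -0.0149] ('twist', np.float64(-0.0017))
to [ 0.531 -0.147  0.1  ] units [ 0.0011 -0.0342 -0.0146] rows 1 each [ 0.0011 -0.0342 -0.0146] ('twist', np.float64(-0.0017))
to [ 0.516 -0.142  0.1  ] units [ 0.0185 -0.0705 -0.0143] rows 1 each [ 0.0185 -0.0705 -0.0143] ('twist', np.float64(-0.0017))
to [ 0.492 -0.154  0.1  ] units [ 0.0008 -0.1329 -0.0139] rows 2 each [ 0.0004 -0.0665 -0.0069] ('twist', np.float64(-0.0017))
to [ 0.488 -0.158  0.1  ] units [-0.0079 -0.1454 -0.0138] rows 2 each [-0.004  -0.0727 -0.0069] ('twist', np.float64(-0.0017))
```

>>> step_arm:
  series:
    - {"delta_pos":[0,-0.017,-0.008],"twist":0,"jaw":0}
    - {"delta_pos":[0.001,-0.017,-0.004],"twist":0,"jaw":0}
    - {"delta_pos":[0.009,-0.018,0],"twist":0,"jaw":0}
    - {"delta_pos":[0.009,-0.018,0],"twist":0,"jaw":0}
    - {"delta_pos":[0,0,0],"twist":0,"jaw":0}

```text
time_s: 3.98
tool_pos: [0.5182, -0.1419, 0.1069]
tcp_rot: [0.638, 0.77, 0.0, 0.001]
wrist_force: [-0.6, -0.7, 0.0]
gripper_width: 0.0005
grip_force: 0.0
```

>>> step_arm:
  series:
    - {"delta_pos":[-0.003,-0.021,0],"twist":0,"jaw":0}
    - {"delta_pos":[-0.006,-0.021,0],"twist":0,"jaw":0}
    - {"delta_pos":[-0.008,-0.021,0],"twist":0,"jaw":0}
    - {"delta_pos":[-0.004,-0.006,0],"twist":0,"jaw":0}
    - {"delta_pos":[-0.004,-0.006,0],"twist":0,"jaw":0}
    - {"delta_pos":[0,0,0],"twist":0,"jaw":0}

```text
time_s: 4.48
tool_pos: [0.4912, -0.1579, 0.1053]
tcp_rot: [0.638, 0.77, -0.0, 0.0]
wrist_force: [0.5, -0.4, 0.5]
gripper_width: 0.0009
grip_force: 0.0
```

```bash
python3 - <<'E'
from go import *
s=sense();print(s["time_s"],s["tool_pos"],psi(),s["wrist_force"])
to([*knob(-.02,.0145),.1],1.758)
cv2.imwrite("pics/s2.png",cv2.resize(camera("scene")[200:320,140:300,::-1],None,fx=3,fy=3,interpolation=cv2.INTER_CUBIC))
E
```

```text
4.4833 [ 0.49116711 -0.15785366  0.10529601] 1.7579854630484884 [ 0.46657569 -0.35020993  0.51121579]
to [ 0.488 -0.158  0.1  ] units [ 0.0004 -0.0076  0.0132] rows 1 each [ 0.0004 -0.0076  0.0132] ('twist', np.float64(-0.0))
```

View pics/s2.png

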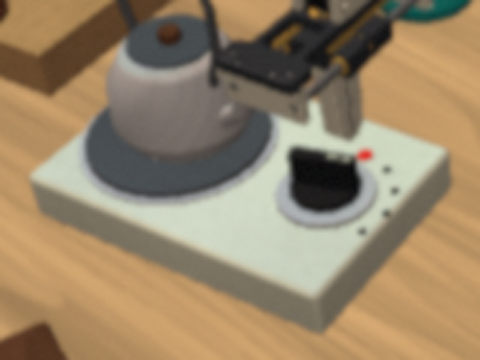

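```bash
python3 - <<'E'
from go import *
c=cam("scene");s=sense();t=s["tool_pos"]
f=lambda P:((proj(c,P)-[140,200])*3).round()
print("tip",f([*t[:2],t[2]-.022]),"tip z.067",f([*t[:2],.067]));
for n,v in dict(knobaxis_top=(0,0,.099),x28=(-.028,0,.099),y28=(0,.028,.099),xp=(.028,0,.099),ym=(0,-.028,.099)).items(): print(n,f([*knob(*v[:2]),v[2]]))
cw=cam("wrist");im=camera("wrist")[:,:,::-1];print(proj(cw,[*KN,.099]),proj(cw,[*knob(-.056,0),.055]))
cv2.imwrite("pics/w2.png",cv2.resize(im[90:330,190:450],None,fx=2.4,fy=2.4))
E
```

```text
tip [[351. 160.]] tip z.067 [[353. 175.]]
knobaxis_top [[322. 151.]]
x28 [[342. 132.]]
y28 [[351. 162.]]
xp [[302. 172.]]
ym [[294. 141.]]
[[348.59792819 307.03832824]] [[256.30411794 278.62281001]]
```

View pics/w2.png

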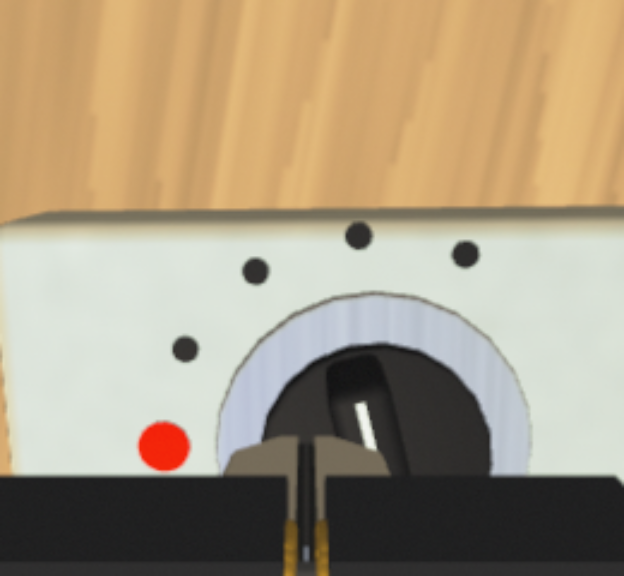

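The white line still points up, so the knob has not turned. The fingers passed over or beside the bar, and I'll check where the fingertips really are.

```bash
python3 - <<'E'
from go import *
s=sense();M=R.from_quat(s["tcp_rot"]).as_matrix();t=s["tool_pos"];cw=cam("wrist");c=cam("scene")
print(s["tool_pos"])
for dz in(-.02,0,.01,.022):
  for dy in(-.0175,.0175):
    P=t+M@[0.0075,dy,dz];print(dz,dy,((proj(cw,P)-[190,90])*2.4).round(),((proj(c,P)-[140,200])*3).round())
print("cam in tool",M.T@(cw[3]-t))
E
```

```text
[ 0.49153328 -0.15748889  0.10523948]
-0.02 -0.0175 [[210. 470.]] [[366. 111.]]
-0.02 0.0175 [[399. 470.]] [[341. 136.]]
0 -0.0175 [[221. 435.]] [[368. 130.]]
0 0.0175 [[389. 435.]] [[343. 155.]]
0.01 -0.0175 [[225. 420.]] [[369. 139.]]
0.01 0.0175 [[385. 420.]] [[345. 164.]]
0.022 -0.0175 [[230. 405.]] [[371. 151.]]
0.022 0.0175 [[380. 405.]] [[346. 175.]]
cam in tool [ 6.56813383e-02  7.97666246e-05 -1.71943203e-01]
```

The wrist view puts the fingertips close to TCP height and the scene view agrees, so they end higher than the nominal 22 mm ahead. That explains passing over the bar. I'll go back to the +x side and descend further, watching the force.

>>> step_arm:
  series:
    - {"delta_pos":[0,0,-0.05],"twist":0,"jaw":0}
    - {"delta_pos":[0.004,0.05,0],"twist":0,"jaw":0}
    - {"delta_pos":[0.004,0.05,0],"twist":0,"jaw":0}
    - {"delta_pos":[0,0.047,0],"twist":0,"jaw":0}
    - {"delta_pos":[0,0,0.05],"twist":0,"jaw":0}
    - {"delta_pos":[0,0,0.02],"twist":0,"jaw":0}
    - {"delta_pos":[0,0,0.01],"twist":0,"jaw":0}
    - {"delta_pos":[0,0,0],"twist":0,"jaw":0}

```text
time_s: 5.25
tool_pos: [0.5479, -0.1431, 0.0921]
tcp_rot: [0.638, 0.77, -0.0, -0.001]
wrist_force: [-0.4, 0.8, 0.7]
gripper_width: 0.0005
grip_force: 0.0
```

```bash
python3 - <<'E'
from go import *
s=sense();print(s["time_s"],s["tool_pos"],psi(),s["wrist_force"])
to([*knob(.042,.018),.09],1.758)
a=camera("scene")[200:320,140:300,::-1];w=camera("wrist")[90:330,190:450,::-1]
cv2.imwrite("pics/s3.png",np.hstack([cv2.resize(a,None,fx=2.7,fy=2.7,interpolation=cv2.INTER_CUBIC),cv2.resize(w,(351,324))]))
E
```

```text
5.25 [ 0.54786038 -0.14310271  0.09211174] 1.75857730289 [-0.36242831  0.84687588  0.67710107]
to [ 0.548 -0.143  0.09 ] units [-0.0008  0.0013  0.0053] rows 1 each [-0.0008  0.0013  0.0053] ('twist', np.float64(0.0004))
```

View pics/s3.png

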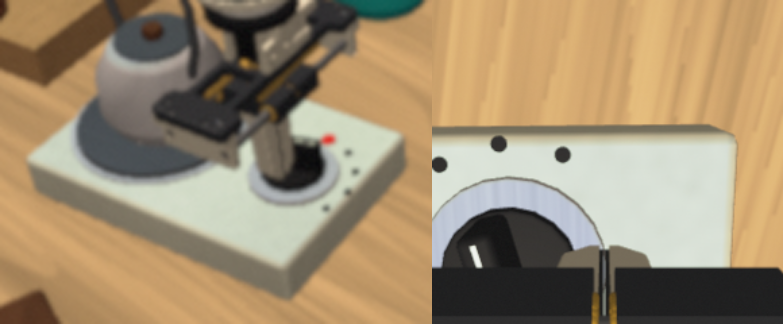

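The fingers are now lower, on the +x side of the knob bar. I'll push again and read the force as I go.

>>> step_arm:
  series:
    - {"delta_pos":[0,-0.022,0.005],"twist":0,"jaw":0}
    - {"delta_pos":[0,-0.022,0],"twist":0,"jaw":0}
    - {"delta_pos":[0.009,-0.018,0],"twist":0,"jaw":0}

```text
time_s: 5.6
tool_pos: [0.5225, -0.1448, 0.0915]
tcp_rot: [0.638, 0.77, -0.0, 0.0]
wrist_force: [0.7, 0.8, -0.5]
gripper_width: 0.0003
grip_force: 0.0
```

>>> step_arm:
  series:
    - {"delta_pos":[0.009,-0.018,0],"twist":0,"jaw":0}
    - {"delta_pos":[-0.003,-0.021,0],"twist":0,"jaw":0}

```text
time_s: 5.77
tool_pos: [0.5076, -0.1446, 0.0923]
tcp_rot: [0.638, 0.77, 0.001, 0.001]
wrist_force: [4.6, -1.7, 10.5]
gripper_width: 0.0006
grip_force: 5.3
```

>>> step_arm:
  series:
    - {"delta_pos":[-0.006,-0.021,0],"twist":0,"jaw":0}
    - {"delta_pos":[-0.008,-0.021,0],"twist":0,"jaw":0}

```text
time_s: 5.93
tool_pos: [0.4926, -0.1536, 0.0929]
tcp_rot: [0.638, 0.77, 0.001, 0.002]
wrist_force: [4.9, 0.8, 7.6]
gripper_width: 0.0003
grip_force: 3.8
```

>>> step_arm:
  series:
    - {"delta_pos":[-0.005,-0.007,0],"twist":0,"jaw":0}
    - {"delta_pos":[-0.005,0,0],"twist":0,"jaw":0}
    - {"delta_pos":[0,0,0],"twist":0,"jaw":0}

```text
time_s: 6.18
tool_pos: [0.4899, -0.1582, 0.0929]
tcp_rot: [0.638, 0.77, 0.0, 0.001]
wrist_force: [-5.5, 2.3, 14.6]
gripper_width: 0.0008
grip_force: 7.0
```

```bash
python3 - <<'E'
from go import *
s=sense();print(s["time_s"],s["tool_pos"],psi(),s["wrist_force"])
to([*knob(-.02,.0145),.09],1.758)
w=camera("wrist");cv2.imwrite("pics/w4.png",w[:,:,::-1])
cw=cam("wrist");u=proj(cw,[*knob(0,0),.099])[0];print("knob px",u)
for r in range(225,int(min(u[1]+30,300)),5):print(r,"".join("#" if v.sum()<150 else ("W" if v.min()>190 else ("b" if v[0]>v[2]+25 else ".")) for v in w[r,200:460:3].astype(int)))
E
```

```text
6.1833 [ 0.48994587 -0.15816342  0.09287338] 1.7583200066341993 [-5.5327894   2.27715786 14.59520913]
to [ 0.488 -0.158  0.09 ] units [ 0.0006 -0.0045  0.0072] rows 1 each [ 0.0006 -0.0045  0.0072] ('twist', np.float64(0.0002))
knob px [353.73438333 317.00318623]
225 WWWWWWWWWWWWWWWWWWWWWWWWWWWWWWWWWWWWWW..WWWWWWW.WWWWWWW...WWWW..WWWWWWWWWWWWWWWWWWWWWWW
230 WWWWWWWWWWWWWWWWWWWWWWWWWWWWWWWWWWW..W.WWWWWWWW.WWW.WW....W.WWW...WWWWWWWWWWWWWWWWWWWWW
235 WWWWWWWWWWWWWWWWWWWWW...WWWWWWWWW..WW..WWWWWWWW.WWWWWW....W.WWW.....WWWWWWWWWWWWWWWWWWW
240 WWWWWWWWWWWWWWWWWWWWW....WWWWWWW.W.WWW.WWWWW..##########..WWW.W..WW..WWWWWWWWWWWWWWWWWW
245 WWWWWWWWWWWWWWWWWWWWWW.WWWWWWWW.W.WWW.WWW.##################..W...W.W.WWWWWWWWWWWWWWWWW
250 WWWWWWWWWWWWWWWWWWWWWWWWWWWWWW..W..WW..#######################...WW.W..WWWWWWWWWWWWWWWW
255 WWWWWWWWWWWWWWWWWWWWWWWWWWWWW.W.WW.WW.##...###.#################.WW.W.W.WWWWWWWWWWWWWWW
260 WWWWWWWWWWWWWWWWWWWWWWWWWWWW.WW.W..W#######.#.###################WW.W.WW.WWWWWWWWWWWWWW
265 WWWWWWWWWWWWWWWWWWWWWWWWWWWWWWW.WW..##########.###################..W.WW.WWWWWWWWWWWWWW
270 WWWWWWWWWWWWWWWWWWWWWWWWWWW.WWW..W.###############################....WWWWWWWWWWWWWWWWW
275 WWWWWWWWWWWWWWWWbbbbbbbWWWW.WWW..bbbbb###bbbbb.####################...WWWWWWWWWWWWWWWWW
280 WWWWWWWWWWWWWWWWbbbbbbbWWWW.Wbbbbbbbbb###bbbbbbbbb#################...WWW.WWWWWWWWWWWWW
285 WWWWWWWWWWWWWWWWbbbbbbbWWWWW.bbbbbbbbb###bbbbbbbbbb################...WWWWWWWWWWWWWWWWW
290 #####################################b#.#b#########################################.WWW
295 #####################################b###b##########################################.WW
```

>>> step_arm:
  series:
    - {"delta_pos":[0,0,-0.06],"twist":0,"jaw":0}
    - {"delta_pos":[0,0,-0.09],"twist":0,"jaw":0}
    - {"delta_pos":[-0.05,0,-0.09],"twist":0,"jaw":0}
    - {"delta_pos":[-0.06,0,-0.09],"twist":0,"jaw":0}
    - {"delta_pos":[-0.06,0,-0.09],"twist":0,"jaw":0}
    - {"delta_pos":[0,0,0],"twist":0,"jaw":0}

```text
time_s: 6.73
tool_pos: [0.5035, -0.2262, 0.2638]
tcp_rot: [0.638, 0.77, 0.001, 0.004]
wrist_force: [0.5, -0.3, 0.3]
gripper_width: 0.0004
grip_force: 0.0
```

```bash
cat >> go.py <<'E'
def knobpic(name):
    s=sense();print(s["time_s"],s["tool_pos"],s["wrist_force"])
    cw=cam("wrist");w=camera("wrist")
    u=proj(cw,[*KN,.067])[0].astype(int);print("knob px",u)
    cr=w[u[1]-60:u[1]+60,u[0]-80:u[0]+80,::-1];cv2.imwrite(name,cv2.resize(cr,None,fx=4,fy=4,interpolation=cv2.INTER_CUBIC))
    for a in np.radians(np.arange(-20,110,10)):
        q=np.array([[*knob(-r*np.cos(a),r*np.sin(a)),.099] for r in np.linspace(.004,.026,10)])
        p=proj(cw,q).round().astype(int);print(int(np.degrees(a).round()),w[p[:,1].clip(0,479),p[:,0].clip(0,639)].min(1))
E
python3 -c "from go import *;knobpic('pics/k1.png')"
```

```text
6.7333 [ 0.50353833 -0.22622158  0.26378511] [ 0.46680732 -0.26965845  0.29864552]
knob px [333 160]
-20 [ 38  46  48  47  47  47  48  47  47 159]
-10 [38 43 48 48 48 47 47 47 48 40]
0 [43 37 48 48 48 49 46 47 47 47]
10 [47 38 36 45 47 48 47 47 47 47]
20 [47 48 45 40 36 42 42 47 48 47]
30 [47 47 49 49 49 49 49 48 48 46]
40 [ 49  73 131  96 157 219 239 239 229 181]
50 [ 62 218 238 235 152  47  47  47  45  39]
60 [ 48 223 194  46  49  45  32  34  42  47]
70 [ 47 152  48  48  35  34  48  47  48  48]
80 [48 47 46 36 45 48 47 47 47 47]
90 [48 48 45 32 45 48 47 48 47 48]
100 [48 47 38 47 47 48 47 48 49 48]
```

View pics/k1.png

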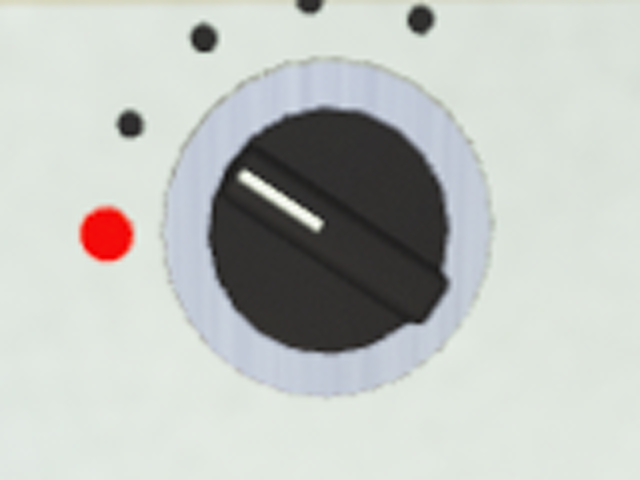

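The enlarged wrist crop shows the white line from (242,177) to (320,227), about 35° from the red dot (106,234). The first push therefore turned it from 81° to 35° and then rode up on the bar. I'll now approach from the +y side, lower, and push towards -y to the stop.

```bash
python3 -c "
from go import *
to([*knob(-.02,.044),.264],1.758);to([*knob(-.02,.044),.1],1.758)"
```

```text
to [ 0.483 -0.129  0.264] units [ 0.2441 -0.0057 -0.0101] rows 3 each [ 0.0814 -0.0019 -0.0034] ('twist', np.float64(-0.0007))
to [ 0.483 -0.129  0.1  ] units [ 0.2454 -0.0073  0.3999] rows 6 each [ 0.0409 -0.0012  0.0667] ('twist', np.float64(-0.0007))
```

>>> step_arm:
  series:
    - {"delta_pos":[0.06,0,0],"twist":0,"jaw":0}
    - {"delta_pos":[0.09,-0.003,0],"twist":0,"jaw":0}
    - {"delta_pos":[0.095,-0.003,0.06],"twist":0,"jaw":0}
    - {"delta_pos":[0,0,0.09],"twist":0,"jaw":0}
    - {"delta_pos":[0,0,0.09],"twist":0,"jaw":0}
    - {"delta_pos":[0,0,0.09],"twist":0,"jaw":0}
    - {"delta_pos":[0,0,0.06],"twist":0,"jaw":0}
    - {"delta_pos":[0,0,0],"twist":0,"jaw":0}

```text
time_s: 7.45
tool_pos: [0.4794, -0.1286, 0.0964]
tcp_rot: [0.638, 0.77, -0.001, -0.004]
wrist_force: [0.6, -0.0, -0.5]
gripper_width: 0.0005
grip_force: 0.0
```

>>> step_arm:
  series:
    - {"delta_pos":[0,0,0.015],"twist":0,"jaw":0}
    - {"delta_pos":[0,0,0.01],"twist":0,"jaw":0}
    - {"delta_pos":[0,0,0],"twist":0,"jaw":0}

```text
time_s: 7.7
tool_pos: [0.4829, -0.13, 0.0931]
tcp_rot: [0.638, 0.77, 0.0, 0.001]
wrist_force: [0.3, 0.3, 0.5]
gripper_width: 0.0006
grip_force: 0.0
```

>>> step_arm:
  series:
    - {"delta_pos":[0,0,0.015],"twist":0,"jaw":0}
    - {"delta_pos":[0,0,0],"twist":0,"jaw":0}
    - {"delta_pos":[0,0,0],"twist":0,"jaw":0}

```text
time_s: 7.95
tool_pos: [0.4828, -0.13, 0.0866]
tcp_rot: [0.638, 0.77, 0.0, 0.0]
wrist_force: [-0.5, -0.7, 0.0]
gripper_width: 0.0003
grip_force: 0.0
```

>>> step_arm:
  series:
    - {"delta_pos":[0,0,0.015],"twist":0,"jaw":0}
    - {"delta_pos":[0,0,0],"twist":0,"jaw":0}
    - {"delta_pos":[0,0,0],"twist":0,"jaw":0}

```text
time_s: 8.2
tool_pos: [0.4825, -0.1299, 0.08]
tcp_rot: [0.638, 0.77, -0.0, -0.0]
wrist_force: [-0.6, 0.4, -0.4]
gripper_width: 0.0002
grip_force: 0.0
```

>>> step_arm:
  series:
    - {"delta_pos":[-0.02,0,0],"twist":0,"jaw":0}
    - {"delta_pos":[0,0,0],"twist":0,"jaw":0}

```text
time_s: 8.37
tool_pos: [0.4845, -0.1387, 0.0805]
tcp_rot: [0.638, 0.77, -0.0, 0.0]
wrist_force: [0.1, 0.4, -0.6]
gripper_width: 0.0005
grip_force: 0.0
```

>>> step_arm:
  series:
    - {"delta_pos":[-0.015,0,0],"twist":0,"jaw":0}
    - {"delta_pos":[0,0,0],"twist":0,"jaw":0}

```text
time_s: 8.53
tool_pos: [0.4853, -0.1443, 0.0804]
tcp_rot: [0.638, 0.77, -0.0, -0.0]
wrist_force: [-0.5, 0.1, 1.1]
gripper_width: 0.0006
grip_force: 1.0
```

>>> step_arm:
  series:
    - {"delta_pos":[-0.015,0,0],"twist":0,"jaw":0}
    - {"delta_pos":[0,0,0],"twist":0,"jaw":0}

```text
time_s: 8.7
tool_pos: [0.4845, -0.1494, 0.0801]
tcp_rot: [0.638, 0.77, -0.001, -0.003]
wrist_force: [-20.8, 6.7, 12.4]
gripper_width: 0.0012
grip_force: 14.3
```

>>> step_arm:
  series:
    - {"delta_pos":[-0.015,0,0],"twist":0,"jaw":0}
    - {"delta_pos":[0,0,0],"twist":0,"jaw":0}

```text
time_s: 8.87
tool_pos: [0.4845, -0.155, 0.0802]
tcp_rot: [0.638, 0.77, -0.002, -0.004]
wrist_force: [-1.5, 0.3, 0.5]
gripper_width: 0.0007
grip_force: 0.2
```

>>> step_arm:
  series:
    - {"delta_pos":[-0.01,0,0],"twist":0,"jaw":0}
    - {"delta_pos":[0,0,0],"twist":0,"jaw":0}
    - {"delta_pos":[0,0,0],"twist":0,"jaw":0}

```text
time_s: 9.12
tool_pos: [0.4859, -0.156, 0.0801]
tcp_rot: [0.637, 0.77, 0.001, -0.005]
wrist_force: [-26.6, 34.5, 20.3]
gripper_width: 0.0004
grip_force: 19.6
```

```bash
python3 -c "
from go import *
to([*knob(-.02,.0145),.08],1.758)"
```

```text
to [ 0.488 -0.158  0.08 ] units [-0.0065  0.0045  0.0003] rows 1 each [-0.0065  0.0045  0.0003] ('twist', np.float64(0.0007))
```

>>> step_arm:
  series:
    - {"delta_pos":[0.04,0,0],"twist":0,"jaw":0}
    - {"delta_pos":[0.02,0,-0.05],"twist":0,"jaw":0}
    - {"delta_pos":[0,0,-0.09],"twist":0,"jaw":0.3}
    - {"delta_pos":[-0.04,0,-0.09],"twist":0,"jaw":0.6}
    - {"delta_pos":[-0.09,0,-0.09],"twist":0,"jaw":0.6}
    - {"delta_pos":[-0.09,0,-0.09],"twist":0,"jaw":0.6}
    - {"delta_pos":[-0.06,0,-0.06],"twist":0,"jaw":0.6}
    - {"delta_pos":[0,0,0],"twist":0,"jaw":0.6}

```text
time_s: 9.78
tool_pos: [0.5035, -0.2369, 0.2603]
tcp_rot: [0.639, 0.77, 0.0, 0.003]
wrist_force: [1.0, -0.6, 1.1]
gripper_width: 0.036
grip_force: 0.0
```

```bash
python3 - <<'E'
from go import *
s=sense();print(s["time_s"],s["tool_pos"],s["wrist_force"],s["gripper_width"])
cw=cam("wrist");w=camera("wrist");cv2.imwrite("pics/w5.png",w[:,:,::-1])
u=proj(cw,[*KN,.099])[0];print("knob px",u)
x0,y0=(u-[32,32]).astype(int);g=w[y0:y0+64,x0:x0+64].astype(int)
ring=np.hypot(*np.mgrid[-32:32,-32:32]);b=(g.min(2)>120)&(ring<24)
n,l,st,cc=cv2.connectedComponentsWithStats(b.astype(np.uint8))
print(st,cc)
for i in range(1,n):
    ys,xs=np.where(l==i)
    if 8<len(xs)<200:
        P=back(cw,np.c_[xs+x0,ys+y0],.099)[:,:2]-KN
        c_,s_=np.cos(HP[2]),np.sin(HP[2]);L=P@np.array([[c_,-s_],[s_,c_]])
        vx,vy,cx,cy=cv2.fitLine(L.astype(np.float32),2,0,.01,.01).ravel();print("centroid hp-frame",L.mean(0),"dir deg",np.degrees(np.arctan2(vy,vx)),len(xs))
E
```

```text
9.7833 [ 0.50349615 -0.23692423  0.26027732] [ 1.0294281  -0.64426399  1.09645771] 0.036037907002602856
knob px [338.1841232 150.2059419]
[[   0    0   64   64 4033]
 [   9   28   20    4   63]] [[31.70939747 31.53756509]
 [18.0952381  29.0952381 ]]
centroid hp-frame [-0.0125519   0.00270122] dir deg 1.1626387 63
```

The white line now reads 1.2° from zero on the pointer side, so the knob is at its stop. Next I'll place the wrist camera over the kettle handle to measure the bar.

```bash
python3 -c "
from go import *
to([.53,-.41,.36],1.5708)"
```

```text
to [ 0.53 -0.41  0.36] units [-0.4426 -0.0134 -0.2552] rows 6 each [-0.0738 -0.0022 -0.0425] ('twist', np.float64(0.1181))
```

>>> step_arm:
  series:
    - {"delta_pos":[0,0,-0.09],"twist":0.059,"jaw":1}
    - {"delta_pos":[0,0,-0.09],"twist":0.059,"jaw":1}
    - {"delta_pos":[-0.05,-0.01,-0.07],"twist":0,"jaw":1}
    - {"delta_pos":[-0.1,-0.02,0],"twist":0,"jaw":1}
    - {"delta_pos":[-0.1,-0.02,0],"twist":0,"jaw":1}
    - {"delta_pos":[-0.1,-0.02,0],"twist":0,"jaw":1}
    - {"delta_pos":[-0.08,-0.01,0],"twist":0,"jaw":1}
    - {"delta_pos":[0,0,0],"twist":0,"jaw":1}

```text
time_s: 10.5
tool_pos: [0.4694, -0.409, 0.3526]
tcp_rot: [0.707, 0.707, -0.0, -0.001]
wrist_force: [0.1, 0.9, -0.7]
gripper_width: 0.0915
grip_force: 0.0
```

```bash
python3 - <<'E'
from go import *
s=sense();print(s["time_s"],s["tool_pos"],psi(),s["gripper_width"])
cw=cam("wrist");w=camera("wrist");cv2.imwrite("pics/w6.png",w[:,:,::-1])
for P in([.52925,-.2665,.238],[.52925,-.3745,.238]):print(proj(cw,P))
hsv=cv2.cvtColor(w,cv2.COLOR_RGB2HSV);m=((hsv[...,0]<14)&(hsv[...,1]>110)&(hsv[...,2]>40)&(hsv[...,2]<140)).astype(np.uint8)
n,l,st,cc=cv2.connectedComponentsWithStats(m)
for i in range(1,n):
    if st[i,4]>150:
        r=cv2.minAreaRect(np.argwhere(l==i)[:,::-1].astype(np.float32));print(st[i],r)
        bx=back(cw,cv2.boxPoints(r),.238);print(bx[:,:2].round(4).tolist())
E
```

```text
10.5 [ 0.46941133 -0.40898767  0.35261429] 1.5700034793750213 0.09149027857051241
[[400.96671014  40.77189391]]
[[393.61847844 191.94775415]]
[ 522    0   94   84 5066] ((568.290771484375, 35.133628845214844), (61.64503479003906, 99.52286529541016), 21.4129695892334)
[[0.618, -0.2861], [0.6352, -0.2271], [0.6774, -0.2409], [0.6623, -0.3016]]
[ 371   39   39  150 2709] ((388.739013671875, 112.91592407226562), (33.924686431884766, 149.93382263183594), 3.814074993133545)
[[0.5081, -0.3703], [0.5119, -0.264], [0.5361, -0.2655], [0.5347, -0.3721]]
[  15  112   32  114 1904] ((31.229999542236328, 168.11001586914062), (115.68265533447266, 17.111982345581055), 81.8698959350586)
[[0.2421, -0.3145], [0.2552, -0.3128], [0.2521, -0.4002], [0.238, -0.4022]]
[ 70 159  21  17 259] ((80.0, 167.00001525878906), (19.606117248535156, 15.811387062072754), 18.43494987487793)
[[0.2753, -0.3584], [0.281, -0.347], [0.2947, -0.3517], [0.2891, -0.3632]]
[ 268  364   48   59 1176] ((288.1172790527344, 389.5404052734375), (45.968719482421875, 56.64433670043945), 63.99665069580078)
[[0.4109, -0.544], [0.4569, -0.519], [0.4748, -0.5609], [0.4278, -0.5875]]
[ 327  364   46   39 1374] ((349.5, 383.0), (38.0, 45.0), 90.0)
[[0.4777, -0.5265], [0.5175, -0.5264], [0.5189, -0.5653], [0.4779, -0.5653]]
[ 207  374   55   54 2258] ((234.6119842529297, 401.884033203125), (49.104061126708984, 58.22721481323242), 10.30484676361084)
[[0.3649, -0.5914], [0.3786, -0.5314], [0.4213, -0.5402], [0.4094, -0.601]]
```

View pics/w6.png

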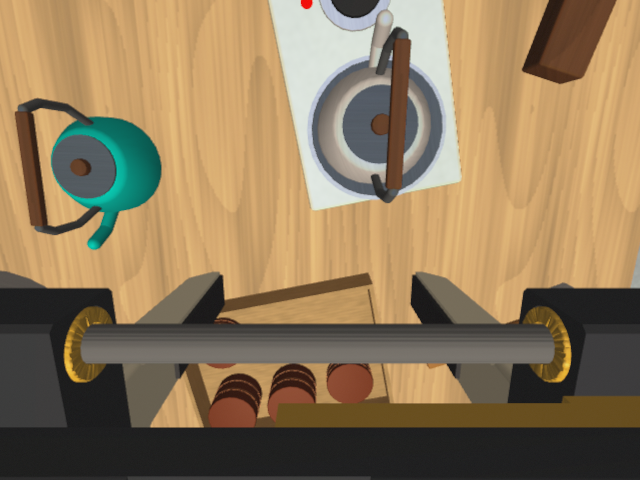

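The wrist view shows the steel kettle's bar from (401,40) to (394,188), predicted (401,41) to (394,192). The turquoise one is far left at (105,170). The knob and red dot are at the top.

```bash
python3 - <<'E'
from go import *
s=sense();M=R.from_quat(s["tcp_rot"]).as_matrix();cw=cam("wrist")
for dx in(-.0075,.0075):
  for dz in(-.02,0,.022):print(dx,dz,proj(cw,s["tool_pos"]+M@[dx,.0465,dz]).round(),proj(cw,s["tool_pos"]+M@[dx,-.0465,dz]).round())
to([.529,-.292,s["tool_pos"][2]],np.pi/2);to([.529,-.292,.215],np.pi/2)
E
```

```text
-0.0075 -0.02 [[419. 317.]] [[215. 317.]]
-0.0075 0 [[409. 299.]] [[226. 299.]]
-0.0075 0.022 [[399. 284.]] [[235. 284.]]
0.0075 -0.02 [[422. 286.]] [[212. 286.]]
0.0075 0 [[410. 271.]] [[224. 271.]]
0.0075 0.022 [[401. 259.]] [[234. 259.]]
to [ 0.529 -0.292  0.353] units [2.870e-01 1.475e-01 2.000e-04] rows 4 each [0.0718 0.0369 0.0001] ('twist', np.float64(-0.0002))
to [ 0.529 -0.292  0.215] units [0.2863 0.1482 0.3453] rows 6 each [0.0477 0.0247 0.0575] ('twist', np.float64(-0.0002))
```

Fingertips really sit at about TCP height, so TCP z of about 0.215 puts the bar mid-pad. I'll move over the bar, 28 mm to the spout side of its middle, and descend.

>>> step_arm:
  series:
    - {"delta_pos":[0.05,0.026,0],"twist":0,"jaw":1}
    - {"delta_pos":[0.08,0.041,0],"twist":0,"jaw":1}
    - {"delta_pos":[0.08,0.041,0],"twist":0,"jaw":1}
    - {"delta_pos":[0.077,0.0395,0],"twist":0,"jaw":1}
    - {"delta_pos":[0,0,0],"twist":0,"jaw":1}
    - {"delta_pos":[0,0,0],"twist":0,"jaw":1}

```text
time_s: 11.05
tool_pos: [0.5301, -0.2874, 0.355]
tcp_rot: [0.705, 0.709, 0.0, -0.0]
wrist_force: [0.4, -0.8, 0.9]
gripper_width: 0.093
grip_force: 0.0
```

```bash
python3 -c "
from go import *
print(sense()['tool_pos']);to([.529,-.292,.215],np.pi/2)"
```

```text
[ 0.53008836 -0.28737829  0.3549645 ]
to [ 0.529 -0.292  0.215] units [-0.0116 -0.0028  0.3499] rows 4 each [-0.0029 -0.0007  0.0875] ('twist', np.float64(0.004))
```

>>> step_arm:
  series:
    - {"delta_pos":[-0.005,-0.003,0.05],"twist":0.004,"jaw":1}
    - {"delta_pos":[-0.006,0,0.09],"twist":0,"jaw":1}
    - {"delta_pos":[0,0,0.09],"twist":0,"jaw":1}
    - {"delta_pos":[0,0,0.08],"twist":0,"jaw":1}
    - {"delta_pos":[0,0,0.04],"twist":0,"jaw":1}
    - {"delta_pos":[0,0,0],"twist":0,"jaw":1}
    - {"delta_pos":[0,0,0],"twist":0,"jaw":1}

```text
time_s: 11.63
tool_pos: [0.5277, -0.2945, 0.2151]
tcp_rot: [0.709, 0.706, -0.0, -0.001]
wrist_force: [0.1, -0.4, 0.2]
gripper_width: 0.0928
grip_force: 0.0
```

>>> step_arm:
  series:
    - {"delta_pos":[0,0,0],"twist":0,"jaw":0}
    - {"delta_pos":[0,0,0],"twist":0,"jaw":0}
    - {"delta_pos":[0,0,0],"twist":0,"jaw":0}
    - {"delta_pos":[0,0,0],"twist":0,"jaw":0}
    - {"delta_pos":[0,0,0],"twist":0,"jaw":0}
    - {"delta_pos":[0,0,0],"twist":0,"jaw":0}
    - {"delta_pos":[0,0,0],"twist":0,"jaw":0}
    - {"delta_pos":[0,0,0],"twist":0,"jaw":0}
  squeeze: 45

```text
time_s: 12.3
tool_pos: [0.5282, -0.2946, 0.2153]
tcp_rot: [0.708, 0.706, -0.0, 0.0]
wrist_force: [-1.3, 0.0, -0.2]
gripper_width: 0.0441
grip_force: 0.0
```

>>> step_arm:
  series:
    - {"delta_pos":[0,0,0],"twist":0,"jaw":0}
    - {"delta_pos":[0,0,0],"twist":0,"jaw":0}
    - {"delta_pos":[0,0,0],"twist":0,"jaw":0}
    - {"delta_pos":[0,0,0],"twist":0,"jaw":0}
  squeeze: 60

```text
time_s: 12.63
tool_pos: [0.5282, -0.2945, 0.2152]
tcp_rot: [0.708, 0.706, 0.0, -0.0]
wrist_force: [0.5, -0.1, 0.7]
gripper_width: 0.0177
grip_force: 0.0
```

>>> step_arm:
  series:
    - {"delta_pos":[0,0,0],"twist":0,"jaw":0}
    - {"delta_pos":[0,0,0],"twist":0,"jaw":0}
    - {"delta_pos":[0,0,0],"twist":0,"jaw":0}
    - {"delta_pos":[0,0,0],"twist":0,"jaw":0}

```text
time_s: 12.97
tool_pos: [0.5283, -0.2945, 0.2153]
tcp_rot: [0.708, 0.706, 0.0, 0.0]
wrist_force: [1.3, 1.0, 1.4]
gripper_width: 0.0118
grip_force: 60.0
```

>>> step_arm:
  series:
    - {"delta_pos":[0,0,-0.01],"twist":0,"jaw":0}
    - {"delta_pos":[0,0,-0.02],"twist":0,"jaw":0}
    - {"delta_pos":[0,0,-0.02],"twist":0,"jaw":0}
    - {"delta_pos":[0,0,0],"twist":0,"jaw":0}
    - {"delta_pos":[0,0,0],"twist":0,"jaw":0}

```text
time_s: 13.38
tool_pos: [0.5283, -0.2947, 0.236]
tcp_rot: [0.708, 0.706, 0.0, 0.0]
wrist_force: [-0.3, 0.0, -5.4]
gripper_width: 0.0112
grip_force: 60.0
```

```bash
python3 - <<'E'
from go import *
s=sense();print(s["time_s"],s["tool_pos"],s["ft_torque"],s["wrist_force"],s["gripper_width"])
a=camera("scene");cv2.imwrite("pics/s4.png",a[:,:,::-1])
w=camera("wrist");cv2.imwrite("pics/w7.png",w[:,:,::-1])
E
```

```text
13.3833 [ 0.52833881 -0.29467084  0.23596681] [ 0.10350366 -0.08222448 -0.02031238] [-0.33768503  0.03553478 -5.43357283] 0.01115309769854498
```

Grip is good: width 11.5 mm, 60 N, about 5 N of weight. I'll check the tilt numerically from the bar's two ends in the scene picture.

```bash
cat > tilt.py <<'E'
from go import *
def bar(name,img,c,cen,ax,zt):
    ax=np.array(ax)/np.linalg.norm(ax)
    # scan along bar axis prediction, at each sample find brown rows near prediction
    hsv=cv2.cvtColor(img,cv2.COLOR_RGB2HSV).astype(int);m=(hsv[...,0]<14)&(hsv[...,1]>110)&(hsv[...,2]<140)&(hsv[...,2]>35)
    out=[]
    for t in np.arange(-.056,.057,.014):
        u=proj(c,np.array(cen)+t*ax)[0];x=int(round(u[0]));
        ys=[y for y in range(int(u[1])-14,int(u[1])+15) if m[y,x]]
        out.append((round(t,3),x,round(u[1],1),(min(ys),max(ys),round(np.mean(ys),1)) if ys else None))
    print(name,*out,sep="\n ")
if __name__=="__main__":
    bar("scene before",cv2.imread("pics/scene0.png")[:,:,::-1].copy(),cam("scene"),[.529,-.3205,.233],[0,1,0],0)
    bar("scene now",cv2.imread("pics/s4.png")[:,:,::-1].copy(),cam("scene"),[.529,-.3205,.2535],[0,1,0],0)
E
python3 tilt.py
```

```text
scene before
 (np.float64(-0.056), 177, np.float64(177.6), (163, 181, np.float64(172.4)))
 (np.float64(-0.042), 181, np.float64(179.5), (176, 182, np.float64(179.0)))
 (np.float64(-0.028), 185, np.float64(181.5), (174, 188, np.float64(181.0)))
 (np.float64(-0.014), 188, np.float64(183.5), (172, 188, np.float64(180.0)))
 (np.float64(-0.0), 192, np.float64(185.5), (171, 198, np.float64(180.9)))
 (np.float64(0.014), 196, np.float64(187.5), (173, 192, np.float64(182.0)))
 (np.float64(0.028), 199, np.float64(189.5), (175, 193, np.float64(184.1)))
 (np.float64(0.042), 203, np.float64(191.6), (177, 195, np.float64(190.1)))
 (np.float64(0.056), 207, np.float64(193.7), (183, 187, np.float64(185.0)))
scene now
 (np.float64(-0.056), 176, np.float64(170.3), (166, 173, np.float64(169.5)))
 (np.float64(-0.042), 179, np.float64(172.2), (163, 177, np.float64(170.0)))
 (np.float64(-0.028), 183, np.float64(174.2), (172, 184, np.float64(178.0)))
 (np.float64(-0.014), 187, np.float64(176.1), (186, 188, np.float64(187.0)))
 (np.float64(-0.0), 190, np.float64(178.1), (187, 187, np.float64(187.0)))
 (np.float64(0.014), 194, np.float64(180.1), None)
 (np.float64(0.028), 198, np.float64(182.2), (179, 186, np.float64(182.5)))
 (np.float64(0.042), 202, np.float64(184.2), (182, 193, np.float64(185.7)))
 (np.float64(0.056), 206, np.float64(186.3), (183, 184, np.float64(183.5)))
```

The bar is level. I'll lift and turn it to the hook's direction.

>>> step_arm:
  series:
    - {"delta_pos":[0,0,-0.03],"twist":0,"jaw":0}
    - {"delta_pos":[0,0,-0.05],"twist":-0.02,"jaw":0}
    - {"delta_pos":[0,0,-0.05],"twist":-0.03,"jaw":0}
    - {"delta_pos":[0,0,-0.05],"twist":-0.03,"jaw":0}
    - {"delta_pos":[0,0,-0.04],"twist":-0.03,"jaw":0}
    - {"delta_pos":[0,0,-0.02],"twist":-0.013,"jaw":0}
    - {"delta_pos":[0,0,0],"twist":0,"jaw":0}
    - {"delta_pos":[0,0,0],"twist":0,"jaw":0}

```text
time_s: 14.15
tool_pos: [0.5282, -0.2945, 0.331]
tcp_rot: [0.638, 0.77, -0.0, -0.0]
wrist_force: [0.8, -0.2, -6.2]
gripper_width: 0.0115
grip_force: 60.0
```

```bash
cat >> go.py <<'E'
ST=[.5365,.2199,.1928]
def hook(x,zbar,off=.026,st=ST):
    c,s_=np.cos(st[2]),np.sin(st[2]);return [st[0]+c*x-s_*off,st[1]+s_*x+c*off,zbar-.0177]
E
python3 -c "
from go import *
s=sense();print(s['tool_pos'],psi(),s['wrist_force'],s['gripper_width']);to([*hook(-.12,.3)[:2],s['tool_pos'][2]],1.7636,.07)"
```

```text
[ 0.52819692 -0.29454183  0.33098012] 1.758886700541256 [ 0.75656523 -0.18943411 -6.18144791] 0.011511067274535021
to [0.414 0.222 0.331] units [ 1.3231e+00 -3.9400e-02  1.0000e-04] rows 19 each [ 0.0696 -0.0021  0.    ] ('twist', np.float64(-0.003))
```

>>> step_arm:
  series:
    - {"delta_pos":[0.02,0,0],"twist":-0.003,"jaw":0}
    - {"delta_pos":[0.04,-0.001,0],"twist":0,"jaw":0}
    - {"delta_pos":[0.06,-0.002,0],"twist":0,"jaw":0}
    - {"delta_pos":[0.07,-0.002,0],"twist":0,"jaw":0}
    - {"delta_pos":[0.07,-0.002,0],"twist":0,"jaw":0}
    - {"delta_pos":[0.07,-0.002,0],"twist":0,"jaw":0}
    - {"delta_pos":[0.07,-0.002,0],"twist":0,"jaw":0}
    - {"delta_pos":[0.07,-0.002,0],"twist":0,"jaw":0}

```text
time_s: 14.82
tool_pos: [0.4856, -0.1088, 0.3306]
tcp_rot: [0.635, 0.772, -0.0, -0.0]
wrist_force: [-0.2, 0.4, -4.7]
gripper_width: 0.0114
grip_force: 60.0
```

>>> step_arm:
  series:
    - {"delta_pos":[0.07,-0.002,0],"twist":0,"jaw":0}
    - {"delta_pos":[0.07,-0.002,0],"twist":0,"jaw":0}
    - {"delta_pos":[0.07,-0.002,0],"twist":0,"jaw":0}
    - {"delta_pos":[0.07,-0.002,0],"twist":0,"jaw":0}
    - {"delta_pos":[0.07,-0.002,0],"twist":0,"jaw":0}
    - {"delta_pos":[0.07,-0.002,0],"twist":0,"jaw":0}
    - {"delta_pos":[0.07,-0.002,0],"twist":0,"jaw":0}
    - {"delta_pos":[0.07,-0.002,0],"twist":0,"jaw":0}

```text
time_s: 15.48
tool_pos: [0.4356, 0.1094, 0.3306]
tcp_rot: [0.635, 0.772, -0.0, -0.0]
wrist_force: [0.4, 0.2, -6.3]
gripper_width: 0.0109
grip_force: 60.0
```

>>> step_arm:
  series:
    - {"delta_pos":[0.07,-0.002,0],"twist":0,"jaw":0}
    - {"delta_pos":[0.06,-0.002,0],"twist":0,"jaw":0}
    - {"delta_pos":[0.04,-0.001,0],"twist":0,"jaw":0}
    - {"delta_pos":[0.02,0,0],"twist":0,"jaw":0}
    - {"delta_pos":[0,0,0],"twist":0,"jaw":0}
    - {"delta_pos":[0,0,0],"twist":0,"jaw":0}

```text
time_s: 15.98
tool_pos: [0.4203, 0.1816, 0.331]
tcp_rot: [0.635, 0.773, -0.0, 0.0]
wrist_force: [0.9, -1.2, -6.1]
gripper_width: 0.0111
grip_force: 60.0
```

```bash
python3 - <<'E'
from go import *
s=sense();print(s['time_s'],s['tool_pos'],psi(),s['wrist_force'],s['gripper_width'],s['ft_torque']);to(hook(-.12,.26),1.7636,.07)
cw=cam("wrist");w=camera("wrist");cv2.imwrite("pics/w8.png",w[:,:,::-1]);cv2.imwrite("pics/s5.png",camera("scene")[:,:,::-1]);cv2.imwrite("pics/t5.png",camera("top")[:,:,::-1])
c,s_=np.cos(ST[2]),np.sin(ST[2]);H=lambda x,y,z:[ST[0]+c*x-s_*y,ST[1]+s_*x+c*y,z]
for n,P in dict(tip=H(-.024,0,.238),seat=H(0,0,.21),cap=H(.125,0,.249),f1=H(.15,.075,.018),f2=H(-.05,.075,.018),f3=H(.15,-.075,.018),f4=H(-.05,-.075,.018)).items():
    u=proj(cw,P)[0];print(n,u.round(1))
E
```

```text
15.9833 [0.42029929 0.18156001 0.33096101] 1.765573698529274 [ 0.85401748 -1.19472788 -6.1388283 ] 0.011055220409062712 [-0.06149438 -0.12920661  0.00790651]
to [0.414 0.222 0.242] units [0.1035 0.0038 0.2216] rows 4 each [0.0259 0.0009 0.0554] ('twist', np.float64(0.0013))
tip [448.5 221.1]
seat [465.9 214.7]
cap [663.2 224.4]
f1 [529.2 131.5]
f2 [373.1 131.2]
f3 [513.9 244.9]
f4 [368.9 244.6]
```

```bash
python3 - <<'E'
from fit import *
w=cv2.imread("pics/w8.png");
for r in range(110,290,8):print(r,"".join("@" if v.sum()<110 else ("s" if (abs(v.max()-v.min())<35 and v.sum()<300) else ("#" if v.sum()<260 else ".")) for v in w[r,340:640:4].astype(int)))
E
```

```text
110 ...........................................................................
118 ...........................................................................
126 ...........................................................................
134 .........#................................#.###............................
142 ..................................#############............................
150 .............................###...........................................
158 .........#####################.............................................
166 ......................................#.######.............................
174 ........#..............................######..............................
182 ........#..............................####################................
190 ........#.............................#####################################
198 ........#.............................#####################################
206 ........#....................s......ssssss.............................####
214 .....................##.....................s..........................####
222 ........................................ss............................###..
230 ..................................................................#######..
238 ......................................................#####................
246 ...................................................#@@#@s#s@#####..........
254 ..................................................@@#@##@##@@@@s@######....
262 ..................................................##s#@@#@@@@@#@@##########
270 ..................................................######s@@@#@@############
278 ...................................................#########@@#############
286 .......................................................##@#################
```

```bash
python3 - <<'E'
from fit import *
w=cv2.imread("pics/w8.png");g=w.sum(2).astype(int)
print("     "+" ".join(f"{x:3d}" for x in range(344,600,10)))
for r in range(116,256,6):print(r," ".join(f"{g[r,x]:3d}" for x in range(344,600,10)))
E
```

```text
344 354 364 374 384 394 404 414 424 434 444 454 464 474 484 494 504 514 524 534 544 554 564 574 584 594
116 563 600 615 611 591 591 572 591 580 592 606 613 588 589 593 560 583 600 606 597 567 552 529 531 570 598
122 571 601 607 613 574 585 560 582 583 592 587 602 578 599 600 591 560 597 613 582 552 541 522 536 593 585
128 583 592 605 611 440 463 433 450 472 474 485 470 412 438 429 423 429 416 449 582 542 538 523 535 604 594
134 583 589 606 187 271 271 270 265 266 265 266 264 267 266 267 266 265 262 248 592 550 532 511 544 601 602
140 569 593 609 201 276 276 271 272 267 265 268 262 262 261 251 247 248 254 257 592 548 540 512 561 601 598
146 553 598 606 210 268 269 266 266 264 265 265 267 253 248 249 254 257 262 259 579 547 520 532 578 597 565
152 557 604 604 226 275 275 274 276 273 276 263 258 263 267 270 273 273 273 279 559 547 518 535 599 588 579
158 595 621 603 216 250 247 248 250 251 255 256 258 261 269 268 270 276 277 274 548 543 525 540 607 602 571
164 605 624 608 242 265 264 264 263 266 267 267 270 271 273 274 275 266 258 369 591 537 513 551 601 601 570
170 601 617 615 262 277 
[... 895 characters left out ...]
 343 306 304 305 306 349 350 349 348 345 347 347 347
224 573 459 451 431 276 270 253 255 261 259 259 251 275 273 273 276 277 283 389 382 380 388 387 381 320 315
230 646 587 458 447 415 265 272 274 272 273 274 274 278 273 276 276 273 270 590 572 573 593 576 556 550 566
236 667 652 548 454 430 267 270 271 273 274 273 274 272 277 287 291 287 311 580 580 592 589 367 585 529 561
242 341 669 642 462 427 535 579 536 545 542 579 553 569 544 593 585 594 597 571 579 596 106 225 131 194 560
248 346 344 663 534 448 544 595 565 563 569 604 562 595 563 604 604 596 592 569 582 105 183 170 108 114 107
254 348 348 680 627 472 465 593 585 561 558 601 560 595 585 596 600 597 592 579 595 101  98 101 105  96 108
```

```bash
python3 - <<'E'
from go import *
cw=cam("wrist")
w=cv2.imread("pics/w8.png");g=w.sum(2).astype(int)
for r in (210,216):print(r,g[r,440:530:3])
for x in(470,495,540):print(x,g[196:236:2,x])
for dx,dy in((0,0),(.004,.004)):
    c,s_=np.cos(ST[2]),np.sin(ST[2]);H=lambda x,y,z:[ST[0]+c*(x+dx)-s_*(y+dy),ST[1]+s_*(x+dx)+c*(y+dy),z]
    for P in((-.024,0,.238),(.012,0,.21),(.03,0,.23),(.05,.008,.23),(.05,-.008,.23),(0,.008,.21),(0,-.008,.21)):print(dx,P,proj(cw,H(*P)).round(1))
print(sense()["tool_pos"])
E
```

```text
210 [252 248 252 335 334 262 343 345 342 345 343 343 346 342 323 303 303 305
 304 301 304 304 304 304 303 303 324 336 338 337]
216 [253 253 274 341 340 277 343 343 345 342 344 345 344 346 306 300 306 307
 308 309 309 306 307 304 303 290 331 340 340 341]
470 [282 281 262 342 337 341 344 343 344 351 344 342 306 279 276 252 261 272
 274 290]
495 [211 209 255 278 304 296 302 302 304 305 308 305 302 293 273 253 257 270
 276 288]
540 [216 212 212 212 303 342 339 335 337 341 340 350 339 342 375 540 544 544
 545 546]
0 (-0.024, 0, 0.238) [[447.9 219.8]]
0 (0.012, 0, 0.21) [[480.  213.5]]
0 (0.03, 0, 0.23) [[515.  217.8]]
0 (0.05, 0.008, 0.23) [[542.8 207.4]]
0 (0.05, -0.008, 0.23) [[539.7 228.1]]
0 (0, 0.008, 0.21) [[466.2 203.7]]
0 (0, -0.008, 0.21) [[464.3 223.1]]
0.004 (-0.024, 0, 0.238) [[453.8 214.4]]
0.004 (0.012, 0, 0.21) [[485.4 208.6]]
0.004 (0.03, 0, 0.23) [[520.9 212.7]]
0.004 (0.05, 0.008, 0.23) [[548.8 202.2]]
0.004 (0.05, -0.008, 0.23) [[545.7 223. ]]
0.004 (0, 0.008, 0.21) [[471.7 198.8]]
0.004 (0, -0.008, 0.21) [[469.7 218.3]]
[0.4208405  0.18087328 0.33119404]
```

The strip and foot in the wrist image match the predicted pose to within about 2 mm, so I'll add 2 mm in y. Next I lower to the entry height in front of the hook.

>>> step_arm:
  series:
    - {"delta_pos":[0.03,0.001,0.04],"twist":0.001,"jaw":0}
    - {"delta_pos":[0.04,0.001,0.05],"twist":0,"jaw":0}
    - {"delta_pos":[0.03,0.002,0.06],"twist":0,"jaw":0}
    - {"delta_pos":[0.008,0,0.05],"twist":0,"jaw":0}
    - {"delta_pos":[0,0,0.02],"twist":0,"jaw":0}
    - {"delta_pos":[0,0,0],"twist":0,"jaw":0}
    - {"delta_pos":[0,0,0],"twist":0,"jaw":0}
    - {"delta_pos":[0,0,0],"twist":0,"jaw":0}

```text
time_s: 16.8
tool_pos: [0.4146, 0.224, 0.2449]
tcp_rot: [0.636, 0.772, 0.001, 0.0]
wrist_force: [0.5, 0.9, -4.8]
gripper_width: 0.0113
grip_force: 60.0
```

```bash
python3 - <<'E'
from go import *
s=sense();print(s['tool_pos'],psi(),s['wrist_force'],s['ft_torque'])
for x,z in((-.12,.258),(0,.258),(0,.215)):to(hook(x,z,.028),1.7636,.05)
E
```

```text
[0.41461058 0.22398537 0.24487886] 1.7624340503491498 [ 0.48781545  0.90735289 -4.78453267] [ 0.06985251 -0.06427126 -0.00778831]
to [0.413 0.224 0.24 ] units [ 0.0016 -0.0029  0.0114] rows 1 each [ 0.0016 -0.0029  0.0114] ('twist', np.float64(-0.0007))
to [0.531 0.247 0.24 ] units [0.0019 0.2971 0.012 ] rows 6 each [0.0003 0.0495 0.002 ] ('twist', np.float64(-0.0007))
to [0.531 0.247 0.197] units [0.0019 0.2969 0.1195] rows 7 each [0.0003 0.0424 0.0171] ('twist', np.float64(-0.0007))
```

>>> step_arm:
  series:
    - {"delta_pos":[0,0,0.011],"twist":0,"jaw":0}
    - {"delta_pos":[0,0.03,0],"twist":0,"jaw":0}
    - {"delta_pos":[0,0.04,0],"twist":0,"jaw":0}
    - {"delta_pos":[0.001,0.04,0],"twist":0,"jaw":0}
    - {"delta_pos":[0,0.04,0],"twist":0,"jaw":0}
    - {"delta_pos":[0.001,0.03,0],"twist":0,"jaw":0}
    - {"delta_pos":[0,0,0],"twist":0,"jaw":0}

```text
time_s: 17.38
tool_pos: [0.4863, 0.239, 0.2389]
tcp_rot: [0.636, 0.772, 0.0, 0.0]
wrist_force: [-0.3, 0.1, -5.2]
gripper_width: 0.0114
grip_force: 60.0
```

>>> step_arm:
  series:
    - {"delta_pos":[0,0.03,0],"twist":0,"jaw":0}
    - {"delta_pos":[0,0.03,0],"twist":0,"jaw":0}
    - {"delta_pos":[0,0.03,0],"twist":0,"jaw":0}
    - {"delta_pos":[0,0.02,0],"twist":0,"jaw":0}
    - {"delta_pos":[0,0.007,0],"twist":0,"jaw":0}
    - {"delta_pos":[0,0,0],"twist":0,"jaw":0}
    - {"delta_pos":[0,0,0],"twist":0,"jaw":0}

```text
time_s: 17.97
tool_pos: [0.5301, 0.2478, 0.239]
tcp_rot: [0.636, 0.772, -0.0, -0.0]
wrist_force: [-0.9, 0.2, -5.1]
gripper_width: 0.0113
grip_force: 60.0
```

```bash
python3 - <<'E'
from go import *
s=sense();print(s['tool_pos'],psi(),s['wrist_force'],s['ft_torque'])
for x,z in((0,.258),(0,.215)):to(hook(x,z,.028),1.7636,.05)
E
```

```text
[0.53009022 0.24780474 0.23897364] 1.763332350936698 [-0.88857904  0.18478719 -5.13089122] [ 0.10884547 -0.00990852 -0.04695162]
to [0.531 0.247 0.24 ] units [-0.0015  0.0024 -0.0033] rows 1 each [-0.0015  0.0024 -0.0033] ('twist', np.float64(-0.0002))
to [0.531 0.247 0.197] units [-0.0015  0.0024  0.1042] rows 3 each [-0.0005  0.0008  0.0347] ('twist', np.float64(-0.0002))
```

No contact on the way in, and the bar is over the seat. Now I lower it, slowly near the end.

>>> step_arm:
  series:
    - {"delta_pos":[-0.001,0.002,0.02],"twist":0,"jaw":0}
    - {"delta_pos":[0,0,0.025],"twist":0,"jaw":0}
    - {"delta_pos":[0,0,0.025],"twist":0,"jaw":0}
    - {"delta_pos":[0,0,0.015],"twist":0,"jaw":0}
    - {"delta_pos":[0,0,0.005],"twist":0,"jaw":0}
    - {"delta_pos":[0,0,0],"twist":0,"jaw":0}

```text
time_s: 18.47
tool_pos: [0.531, 0.2475, 0.2019]
tcp_rot: [0.636, 0.772, -0.001, -0.0]
wrist_force: [0.6, 0.3, -5.2]
gripper_width: 0.0116
grip_force: 60.0
```

>>> step_arm:
  series:
    - {"delta_pos":[0,0,0.005],"twist":0,"jaw":0}
    - {"delta_pos":[0,0,0.005],"twist":0,"jaw":0}
    - {"delta_pos":[0,0,0],"twist":0,"jaw":0}

```text
time_s: 18.72
tool_pos: [0.5314, 0.2476, 0.1988]
tcp_rot: [0.636, 0.772, 0.0, 0.0]
wrist_force: [1.3, -0.1, -5.6]
gripper_width: 0.0117
grip_force: 60.0
```

>>> step_arm:
  series:
    - {"delta_pos":[0,0,0.005],"twist":0,"jaw":0}
    - {"delta_pos":[0,0,0],"twist":0,"jaw":0}
    - {"delta_pos":[0,0,0],"twist":0,"jaw":0}

```text
time_s: 18.97
tool_pos: [0.5315, 0.2476, 0.1972]
tcp_rot: [0.636, 0.772, 0.0, 0.0]
wrist_force: [0.8, 0.3, -3.5]
gripper_width: 0.0112
grip_force: 60.0
```

>>> step_arm:
  series:
    - {"delta_pos":[0,0,0.005],"twist":0,"jaw":0}
    - {"delta_pos":[0,0,0],"twist":0,"jaw":0}
    - {"delta_pos":[0,0,0],"twist":0,"jaw":0}

```text
time_s: 19.22
tool_pos: [0.5316, 0.2478, 0.1966]
tcp_rot: [0.636, 0.772, 0.001, 0.0]
wrist_force: [-3.5, -1.3, 7.5]
gripper_width: 0.0115
grip_force: 60.0
```

Contact came at exactly the seat height and the hook now bears the load. I'll ease off a little, release, and wait.

>>> step_arm:
  series:
    - {"delta_pos":[0,0,-0.0025],"twist":0,"jaw":0}
    - {"delta_pos":[0,0,0],"twist":0,"jaw":0}
  squeeze: 20

```text
time_s: 19.38
tool_pos: [0.5316, 0.2478, 0.1965]
tcp_rot: [0.636, 0.772, 0.001, 0.0]
wrist_force: [1.3, 1.2, 1.3]
gripper_width: 0.0117
grip_force: 19.9
```

>>> step_arm:
  series:
    - {"delta_pos":[0,0,0],"twist":0,"jaw":0.2}
    - {"delta_pos":[0,0,0],"twist":0,"jaw":0.3}
    - {"delta_pos":[0,0,0],"twist":0,"jaw":0.4}
    - {"delta_pos":[0,0,0],"twist":0,"jaw":0.5}
    - {"delta_pos":[0,0,0],"twist":0,"jaw":0.5}
    - {"delta_pos":[0,0,0],"twist":0,"jaw":0.5}
    - {"delta_pos":[0,0,0],"twist":0,"jaw":0.5}
    - {"delta_pos":[0,0,0],"twist":0,"jaw":0.5}

```text
time_s: 20.05
tool_pos: [0.5313, 0.2477, 0.1958]
tcp_rot: [0.636, 0.772, -0.0, -0.0]
wrist_force: [-0.3, 0.4, 0.6]
gripper_width: 0.0463
grip_force: 0.0
```

```bash
python3 - <<'E'
from go import *
s=sense();print(s['time_s'],s['tool_pos'],s['wrist_force'],s['ft_torque'],s["gripper_width"],s["grip_force"])
E
```

```text
20.05 [0.53134468 0.24765006 0.19584052] [-0.3244012   0.43827602  0.64262209] [-0.05785301 -0.12073291 -0.00138504] 0.04626341204334403 0.0
```

>>> step_arm:
  series:
    - {"delta_pos":[0,0,-0.02],"twist":0,"jaw":0.5}
    - {"delta_pos":[0,0,-0.04],"twist":0,"jaw":0.5}
    - {"delta_pos":[0,0,-0.05],"twist":0,"jaw":0.5}
    - {"delta_pos":[0,0,-0.08],"twist":0,"jaw":0.5}
    - {"delta_pos":[0,0,-0.09],"twist":0,"jaw":0.5}
    - {"delta_pos":[0,0,-0.09],"twist":0,"jaw":0.5}
    - {"delta_pos":[0,0,-0.06],"twist":0,"jaw":0.5}
    - {"delta_pos":[0,0,0],"twist":0,"jaw":0.5}

```text
time_s: 20.72
tool_pos: [0.5318, 0.2478, 0.3745]
tcp_rot: [0.636, 0.772, 0.003, 0.002]
wrist_force: [-0.6, -0.3, -0.2]
gripper_width: 0.0467
grip_force: 0.0
```

>>> step_arm:
  series:
    - {"delta_pos":[-0.08,-0.06,0],"twist":0,"jaw":0.5}
    - {"delta_pos":[-0.09,-0.06,0],"twist":0,"jaw":0.5}
    - {"delta_pos":[-0.09,-0.06,0],"twist":0,"jaw":0.5}
    - {"delta_pos":[-0.09,-0.06,0],"twist":0,"jaw":0.5}
    - {"delta_pos":[-0.06,0,0],"twist":0,"jaw":0.5}
    - {"delta_pos":[0,0,0],"twist":0,"jaw":0.5}
    - {"delta_pos":[0,0,0],"twist":0,"jaw":0.5}

```text
time_s: 21.3
tool_pos: [0.4702, 0.0719, 0.3681]
tcp_rot: [0.637, 0.771, 0.0, 0.0]
wrist_force: [0.2, -0.3, -0.3]
gripper_width: 0.0465
grip_force: 0.0
```

```bash
python3 - <<'E'
from go import *
s=sense();print(s['time_s'],s['tool_pos'],s['wrist_force'])
c,s_=np.cos(ST[2]),np.sin(ST[2]);H=lambda x,y,z:[ST[0]+c*x-s_*y,ST[1]+s_*x+c*y,z]
cw=cam("wrist")
def grab(k):
    w=camera(k);cv2.imwrite(f"pics/f_{k}{len(__import__('os').listdir('pics'))}.png",w[:,:,::-1]);return w
w=grab("wrist");a=grab("scene");
for _ in range(4):b=camera("scene")
print("motion",np.abs(a[250:460,280:440].astype(int)-b[250:460,280:440]).max(), "wrist",np.abs(w.astype(int)-camera("wrist")).max())
for n,img,k in(("wrist",w,cw),("scene",b,cam("scene")),("top",camera("top"),cam("top"))):
    hsv=cv2.cvtColor(img,cv2.COLOR_RGB2HSV);m=((hsv[...,0]<14)&(hsv[...,1]>110)&(hsv[...,2]>40)&(hsv[...,2]<150)).astype(np.uint8)
    print(n,"pred ends",proj(k,[H(0,-.054,.22),H(0,0,.22),H(0,.054,.22)]).round(1).tolist())
    _,_,st,cc=cv2.connectedComponentsWithStats(m)
    u=proj(k,H(0,0,.215))[0]
    for i in range(1,len(st)):
        if 60<st[i,4]<6000 and np.hypot(*(cc[i]-u))<90:print("  ",st[i],cc[i].round(1))
E
```

```text
21.3 [0.47019614 0.07188287 0.36808239] [ 0.21603802 -0.34398565 -0.28104097]
motion 24 wrist 184
wrist pred ends [[427.0, 135.0], [431.6, 65.9], [436.6, -9.5]]
   [351  38  19  23 206] [356.8  45.3]
   [400  70  19  19 251] [408.1  79.7]
scene pred ends [[350.8, 285.3], [377.6, 295.3], [405.7, 305.8]]
   [351 287  56  24 332] [378.1 298.2]
   [372 321   9   9  65] [375.8 325. ]
top pred ends [[263.1, 192.5], [242.1, 196.5], [221.1, 200.5]]
   [260 111  29  27 568] [273.9 123.9]
   [220 168  23  39 453] [228.6 185.8]
   [265 200  17  30 167] [273.3 220. ]
   [228 217  19  20 130] [234.4 229.3]
```

In the scene image the bar spans x 351–406, matching the predicted seated bar (350.8–405.7), and it is level. I'll let it settle, check for motion, and hand in.

>>> step_arm:
  series:
    - {"delta_pos":[0,0,0],"jaw":0.5}
    - {"delta_pos":[0,0,0],"jaw":0.5}
    - {"delta_pos":[0,0,0],"jaw":0.5}
    - {"delta_pos":[0,0,0],"jaw":0.5}
    - {"delta_pos":[0,0,0],"jaw":0.5}
    - {"delta_pos":[0,0,0],"jaw":0.5}
    - {"delta_pos":[0,0,0],"jaw":0.5}
    - {"delta_pos":[0,0,0],"jaw":0.5}

```text
$.series[0]: bad value
```

```bash
python3 - <<'E'
from go import *
a=camera("scene").astype(int)
fr=[camera("scene").astype(int) for _ in range(12)]
bg=lambda f,r:np.abs(f-a)[r].mean()
for i in(2,5,8,11):print(bg(fr[i],np.s_[280:420,330:430]).round(3),bg(fr[i],np.s_[400:470,100:240]).round(3))
s=sense();print(s["time_s"],s["wrist_force"])
E
```

```text
0.847 0.617
0.932 0.611
0.832 0.609
0.814 0.612
22.35 [-0.15123247  0.63678112 -0.49822958]
```

>>> step_arm:
  series:
    - {"delta_pos":[0,0,0],"twist":0,"jaw":0.5}
    - {"delta_pos":[0,0,0],"twist":0,"jaw":0.5}
    - {"delta_pos":[0,0,0],"twist":0,"jaw":0.5}
    - {"delta_pos":[0,0,0],"twist":0,"jaw":0.5}
    - {"delta_pos":[0,0,0],"twist":0,"jaw":0.5}
    - {"delta_pos":[0,0,0],"twist":0,"jaw":0.5}
    - {"delta_pos":[0,0,0],"twist":0,"jaw":0.5}
    - {"delta_pos":[0,0,0],"twist":0,"jaw":0.5}

```text
time_s: 23.02
tool_pos: [0.4703, 0.0728, 0.3679]
tcp_rot: [0.636, 0.772, 0.0, 0.0]
wrist_force: [0.0, 0.3, 0.5]
gripper_width: 0.0465
grip_force: 0.0
```

```bash
python3 - <<'E'
from go import *
fr=[camera("scene").astype(int) for _ in range(60)]
r=np.s_[280:420,330:430]
print([np.abs(f-fr[0])[r].mean().round(2) for f in fr[1::6]],[np.abs(f-fr[-1])[r].mean().round(2) for f in fr[-8:-1]])
print(sense()["time_s"])
E
```

```text
[np.float64(0.77), np.float64(0.81), np.float64(0.8), np.float64(0.79), np.float64(0.81), np.float64(0.8), np.float64(0.78), np.float64(0.79), np.float64(0.79), np.float64(0.8)] [np.float64(0.75), np.float64(0.75), np.float64(0.75), np.float64(0.75), np.float64(0.75), np.float64(0.75), np.float64(0.75)]
26.0167
```

The difference between frames is constant noise, so the kettle is still.

```bash
python3 -c "
from cell import *
print(finish_job())"
```

```text
the job is handed in; nothing more can be done
None
```

I handed the job in at about 26 s: the knob reads within about 1° of its zero stop, the kettle hangs level and still in the wooden stand's hook, and the tea caddy, jar and block were not touched; no verdict came back.

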